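# Fetch the lid, shut the ink case and latch it

## Robot

A 6-joint arm with a two-finger parallel gripper is mounted at the origin on the work surface. World frame = base frame: x ahead of the robot, y to its left, z up, the work surface at z = 0. Lengths are in m, angles in degrees, forces in N, time in s.
With the tool pointing down it reaches from about 0.25 to 0.725 m from the base axis. Payload 9.7 kg.
Tool frame: the origin (TCP) lies on the centre line of the jaws, within the pads' length; the fingertips stand 22 mm ahead of it and the grasp point (between the pads) lies 3 mm ahead of it; z points along the fingers, y is the direction in which the jaws open and shut (so a half turn about z gives the same grasp; the last joint's range is limited). The gripper opens to 85 mm and grips with 20 to 120 N. Pads are 22 mm wide; open, the fingers measure 114 mm over their backs; the gripper's body (76 mm by 85 mm) begins 54 mm behind the grasp point. The pads swing forward as they close: fully open they stand 13 mm farther back than shut.
Start: joints at [-65.145, 4.979, 10.078, 95.1, 0, 90], TCP at [0.231, -0.499, 0.253] pointing down, gripper open.
Joint ranges: [-179.16, 179.16], [-48.56, 103.87], [-65.8, 70.77], [-126.05, 130.52], [-82.76, 87.17], [-180, 180]. Speed limits (degrees/s): [127.2, 127.2, 147.25, 180, 180, 180].

## Interface

Orientations are given as [roll, pitch, yaw] about the fixed x, y, z axes, in that order (R = Rz(yaw) Ry(pitch) Rx(roll)).
In Python, from workcell import get_obs, camera, camera_params, job_done gives the robot as it stands.
- The arm moves only by the tool servo_tool, never from a script. Its argument "steps" is a list of rows, each an object of numbers: "x", "y", "z": the shift along the world's x, y, z in mm; "yaw": the turn about the world's z in degrees. A call has 1 to 12 rows; each row is the pose to reach, as a shift and turn from the pose measured when the call began; what a row does not reach only later rows make up. A row lasts 1/8 s, in which the tool goes at most 62.5 mm and 10.7 degrees, less where a joint would pass 70% of its speed; a pose out of reach is approached as far as the arm can. A call with a gripper value outside its range is refused whole. "grip" is the finger opening in mm, from 0 to 85.4, set as the call begins (left out, the last holds). The fingers move at their own pace and stop on an object; "grip_force" is the grip in N (left out, the last holds). Time passes only in rows, so rows that repeat a pose let the fingers close. It gives the time, the measured TCP pose, the force and the opening at its end, in the units of the state.
- get_obs(): the state, without advancing time (a new reading comes with each control period).
- camera(name): name is "scene" or "top"; returns (picture, depth): 480x640x3 uint8, red, green, blue; 480x640 float32, m along the optical axis (not along the pixel's ray), 0 where there is no reading.
- camera_params(name): a dict with "intrinsics" (3x3 intrinsics, pixels), "D" ([k1, k2, p1, p2, k3] as OpenCV has them; the pictures are not rectified), "rvec" (rotation vector, rad) and "tvec" (3), from world to camera coordinates, as OpenCV has them. Camera axes: x right, y down, z forward; pixel columns grow to the right and rows downward; lengths in m; the calibration is good to about 2 mm. A picture is of the moment at which its call begins. camera_params takes no time and is no camera call.
- job_done(): hands the job in, once; it reports no verdict.
The state is a dict: "time": time; "q": joint angles; "qd": joint speeds; "joint_efforts": joint torques, N m; "ee_pos": TCP position; "tcp_rot": TCP orientation; "wrist_force": force on the tool from outside, world axes, zero at the start; "torque": the same for the moment, N m; "opening": finger opening in m.
Only numpy, scipy, OpenCV 4.12 (cv2) and the standard library are available. Lean on these libraries where they do the work, as an engineer would, in place of code of your own. Each camera call takes 0.05 s, during which the arm holds its last target.

## Task

Shut the wooden ink case: take the keeper (the upturned steel lip) of its lid, draw the lid out from under the riser until its handle is clear, let go, then lift it by its handle and seat it squarely on the case with the keeper at the latch end, while the lever is still up. Hook the wire claw over the keeper with the lever still raised and leave it hooked for a moment, then swing the lever down over centre until it is fully home against the case, and let go. Leave the other lid, the stones, jars, bottles, palette and brush pot where they are.

Things in the scene. Friction and masses are not known exactly. Their poses are not given: they have to be found in the camera images.
- case: Open wooden case, 150 long (its x) x 100 wide (y) x 95 mm high, walls 8 mm, fixed to the table where it stands. Origin: centre of its underside, z up. The steel draw latch is in the middle of its -x end face. Its opening is 134 x 84 mm.
- latch_pivot (a point): Lever pivot of the latch, on the case: 16 mm out from its -x end face, 72 mm above the table, y = 0. The pivot's axis lies along the case's y.
- lever (a joint): Angle of the latch lever (rad): a steel bar 60 mm long from the pivot, 24 mm wide, 6 mm thick. 0 = hanging straight down along the case's end; pi/2 = level, pointing straight out from the case (its -x); larger = pointing out and up. Range -0.175 (fully home, past centre) to 2.18. It starts raised at 1.75 to 2.05; stiff pivot (0.08 N m), so it stays where it is left, until the claw's pull takes it.
- lever_end (a point): The lever's free end, 60 mm from the pivot.
- claw (a joint): Angle (rad) of the wire claw relative to the lever, about a second pin through the lever 22 mm from the pivot. 0 = claw along the lever, pointing to the lever's free end; growing = swinging up off the raised lever and over towards the case. Range 0 to 3.58; loose pin: the claw falls by its weight: it starts lying along the raised lever (0), and once swung past upright it falls inwards on the lid.
- claw_bar (a point): Middle of the claw's cross-bar. The claw is a U of 6 mm steel wire: two arms 48 mm apart (centres), one each side of the lever, joined at the end by this straight bar, 53.5 mm from the claw's pin (the bar thus overhangs the end of the lever by 15 mm when it lies along it). Hooked, the bar lies on the lid's steel tab, behind the upturned lip.
- claw_spring (a joint): Stretch of the springy claw along its arms (m), 0 to 0.009, 3 N per mm; 0 when loose, about 0.004 when the latch is home with the claw hooked (some 13 N). Pressing the lever home takes under 5 N at its end.
- lid: The case's lid, 0.4 to 0.65 kg: wooden plate 150 (x) x 100 (y) x 10 mm over a 128 x 78 x 12 mm plug (3 mm play each side in the case; lower 6 mm stepped in 3 mm more). Origin: centre of the plug's underside, z up; plate at z 12 to 22 mm. Lies in a riser bay, 45 to 60 mm of its keeper end (-x) sticking out. Seated: origin 83 mm above the case's, axes along the case's, keeper at the latch.
- keeper (a point): Top middle of the keeper's lip: a steel tab 30 mm wide (y) and as thick as the plate sticks 18 mm out of the lid's -x edge and ends in an upturned lip 6 mm thick (x), 30 mm wide, rising 12 mm above the plate's top. Lip centre at x = -90 mm, top 34 mm above the lid's origin. Can be pinched across its 6 mm from above.
- handle (a point): Middle of the lid's bridge handle: wooden bar 70 mm long along the lid's y, 12 mm thick (x), 24 mm high (38 to 62 mm above the lid's origin), centred 50 mm above the lid's origin, over the lid's middle; 16 mm of free space between it and the plate, posts at y = +-29 mm.
- riser: Fixed wooden riser shelf, 160 deep (its x) x 290 wide (y) x 84 mm high, board 14 mm thick, 10 mm uprights at y = -140, 0, 140 mm making two bays; origin: centre of its underside. The lids lie in its bays and stick out of its -x front edge (x = -80 mm). A lid must be wholly out (its middle 75 mm past that edge) before it can be lifted straight up.
- spare_lid: Lid of another box, in the riser's other bay: same plate and plug, but no keeper, and a round knob. Leave alone. Origin as the lid's.
- stone_a: Grey marble paperweight, 155 (x) x 40 x 28 mm, near the robot. Leave alone. Origin: centre of underside.
- stone_b: Like stone_a, beside the case on the robot's side. Leave alone.
- ink_bottle: Dark ink bottle, 48 mm across, 62 mm high, on top of the riser. Leave alone. Origin: centre of underside.
- water_jar: Amber glass jar, 68 mm across, 105 mm high, beside the case on the far side. Leave alone. Origin: centre of underside.
- palette: White china plate, 150 mm across, 18 mm high, near the robot. Leave alone. Origin: centre of underside.
- brush_pot: White pot with brushes, 84 mm across, 270 mm high, right of the riser. Leave alone. Origin: centre of underside.
Mind the look-alikes: they are no part of the job. What is shaped like the lid but green or pink is not meant.

How it is judged:
By the outcome, as a careful person would: the job done as asked, in the order asked, and still so for the second after the job is handed in, with the robot touching nothing.
It also fails if it takes over 67 s, if anything falls off the work surface, if the arm or the gripper's body presses on something with over 40 N, if the wrist force passes 120 N, or if a joint passes its speed limit or range.

## Working session

There is one attempt and no reset: what is moved stays moved. The work goes in short steps, Python scripts to look and compute and a tool call to move; the robot and the scene stay as the last step left them, time stands still between calls to the robot, and variables do not carry over. Pictures are saved under pics/ and viewed, and the job is handed in when it is done.

Besides the shell and the picture viewer there is one more tool, called by a JSON object that holds its "op" and its "data". servo_tool: Moves the arm, as the interface text tells. Its arguments: {"type":"object","properties":{"steps":{"type":"array"},"grip":{"type":"number"},"grip_force":{"type":"number"}},"required":["steps"]}

```bash
mkdir -p pics; ls
cat > h.py <<'E'
import numpy as np,cv2,pickle
from workcell import get_obs,camera,camera_params,job_done
def snap(n,f):
    im,d=camera(n); cv2.imwrite(f'pics/{f}.png',im[:,:,::-1]); np.savez(f'pics/{f}.npz',im=im,d=d,n=n); return im,d
def P(n):
    p=camera_params(n);K=np.array(p['intrinsics'],float).reshape(3,3);D=np.array(p['D'],float)
    R,_=cv2.Rodrigues(np.array(p['rvec'],float));t=np.array(p['tvec'],float).reshape(3);return K,D,R,t
def ray(n,u,v):
    K,D,R,t=P(n);a=cv2.undistortPoints(np.array([[[u,v]]],float),K,D)[0,0]
    return -R.T@t, R.T@np.array([a[0],a[1],1.])
def onz(n,u,v,z):
    o,d=ray(n,u,v);return o+d*(z-o[2])/d[2]
def dep(n,u,v,d):
    o,r=ray(n,u,v);return o+r*d[int(round(v)),int(round(u))]
def proj(n,p):
    K,D,R,t=P(n);return cv2.projectPoints(np.atleast_2d(np.array(p,float)),cv2.Rodrigues(R)[0],t,K,D)[0][:,0]
def cloud(n,d):
    K,D,R,t=P(n);u,v=np.meshgrid(np.arange(640),np.arange(480))
    a=cv2.undistortPoints(np.stack([u,v],-1).reshape(-1,1,2).astype(float),K,D)[:,0]
    z=d.reshape(-1,1);c=np.hstack([a*z,z]);return ((c-t)@R).reshape(480,640,3)
def crop(im,f,u0,v0,u1,v1,s):
    cv2.imwrite(f'pics/{f}.png',cv2.resize(im[v0:v1,u0:u1,::-1],None,fx=s,fy=s,interpolation=cv2.INTER_CUBIC))
E
python3 - <<'E'
from h import *
snap('scene','s0');snap('top','t0');o=get_obs();print(o)
for n in('scene','top'):K,D,R,t=P(n);print(n,-R.T@t,R[2],K[0,0])
E
```

```text
pics
{'time': 0.1, 'q': array([-6.51442746e+01,  5.00823336e+00,  1.00380928e+01,  9.51011688e+01,
        6.32610864e-04,  9.00009194e+01]), 'qd': array([-0.13523635, -0.06166167,  0.10243711, -0.00037913,  0.00967907,
        0.02378615]), 'joint_efforts': array([-1.95850821e-04, -5.21562946e+01,  4.65652227e+01,  1.60394318e-02,
        5.40593021e-06, -2.99332510e-05]), 'ee_pos': array([ 0.23110457, -0.49887435,  0.25264316]), 'tcp_rot': array([-1.79928691e+02, -6.31466056e-04,  2.48548051e+01]), 'wrist_force': array([ 0.36805967, -0.52454679, -0.13179964]), 'torque': array([ 0.03142414, -0.0018936 ,  0.02752818]), 'opening': 0.08534606275168449}
scene [0.98710251 0.27860496 1.09667813] [-0.4045666  -0.34315304 -0.84768618] 498.7428777085384
top [ 0.25753126 -0.1259538   1.65070658] [ 0.16929294 -0.00809265 -0.98553255] 588.1719832888072
```

View pics/s0.png

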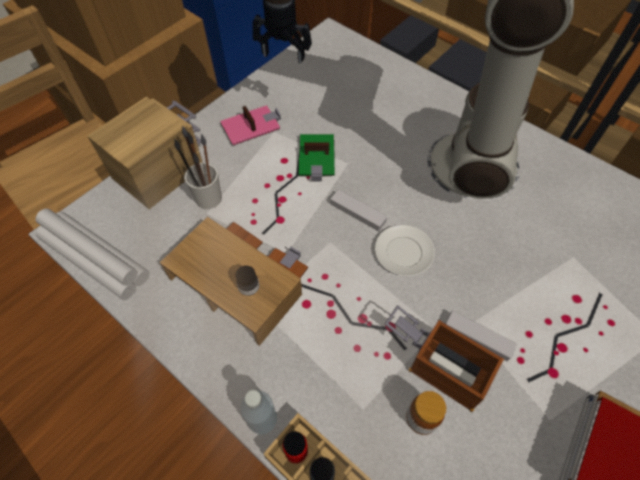

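View pics/t0.png

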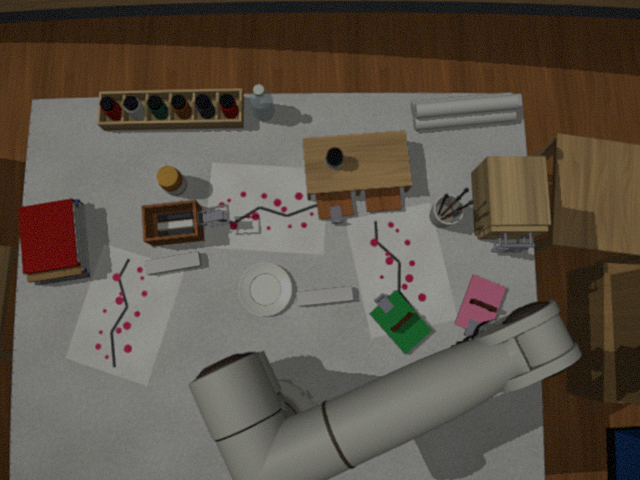

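Run:
```python
from h import *
s=np.load('pics/s0.npz');t=np.load('pics/t0.npz')
crop(t['im'],'c1',290,120,430,240,5.5)
crop(t['im'],'c2',125,160,265,280,5.5)
crop(s['im'],'c3',340,280,520,440,4.4)
crop(s['im'],'c4',150,200,330,350,4.4)
```

```text
(no output)
```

View pics/c1.png

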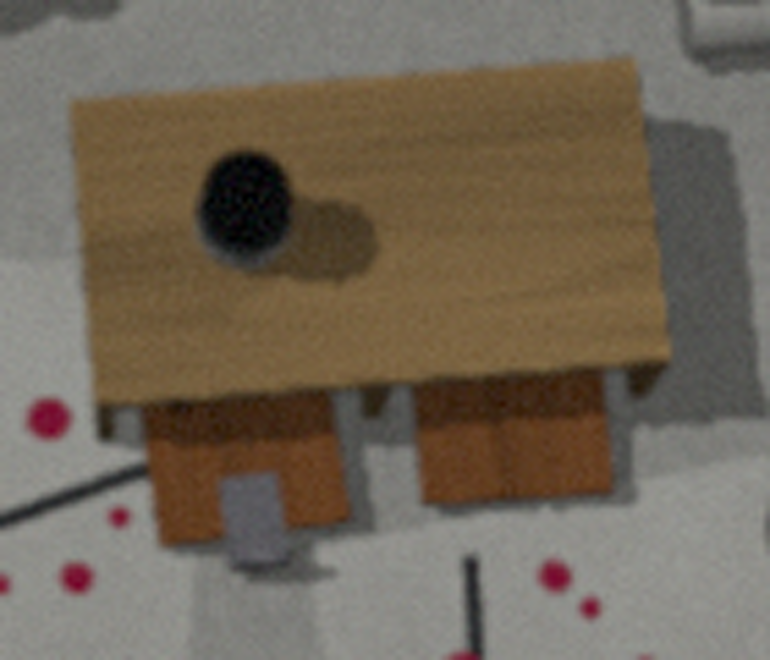

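View pics/c2.png

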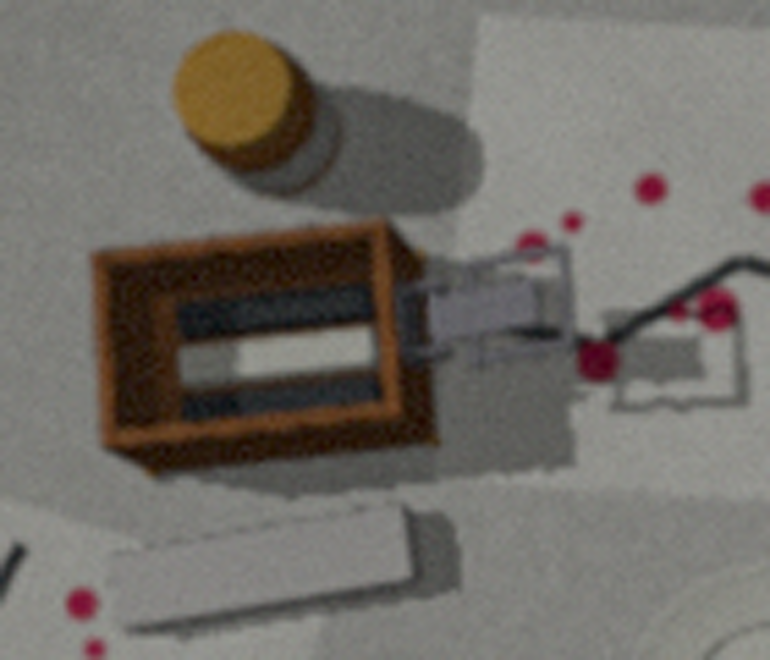

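View pics/c3.png

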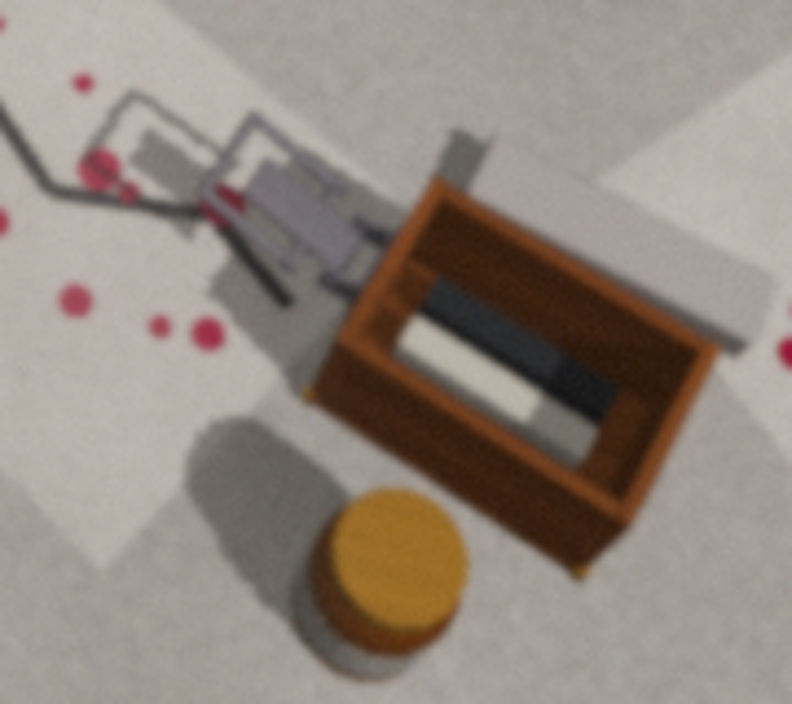

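View pics/c4.png

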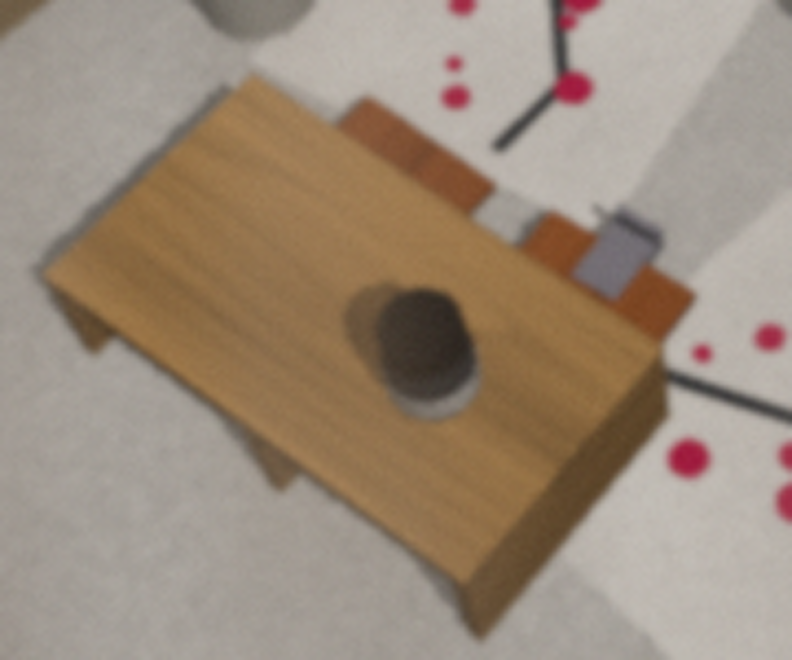

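```bash
cat > fit.py <<'E'
from h import *
from scipy.optimize import least_squares
def fit(obs,x0):
    # obs: list (cam,u,v,lx,ly,z)
    def f(p):
        c,s=np.cos(p[2]),np.sin(p[2]);r=[]
        for n,u,v,x,y,z in obs:
            q=proj(n,[p[0]+(c*x-s*y)/1e3,p[1]+(s*x+c*y)/1e3,z/1e3])[0];r+=[q[0]-u,q[1]-v]
        return r
    s=least_squares(f,x0);return s.x,np.round(s.fun.reshape(-1,2),1)
def C(n,pts,u0,v0,sc):
    return [(n,u0+(u+.5)/sc-.5,v0+(v+.5)/sc-.5,x,y,z) for u,v,x,y,z in pts]
E
python3 - <<'E'
from fit import *
T=C('top',[(95,255,75,-50,95),(385,222,-75,-50,95),(402,410,-75,50,95),(108,445,75,50,95)],125,160,5.5)
S=C('scene',[(440,182,-75,50,95),(718,348,75,50,95),(632,518,75,-50,95),(345,340,-75,-50,95)],340,280,4.4)
for o in(T,S,T+S):
    p,r=fit(o,[.5,.1,1.57]);print('case',p[:2],np.degrees(p[2]),r.tolist())
T=C('top',[(100,405,-80,145,84),(668,358,-80,-145,84),(72,102,80,145,84),(633,60,80,-145,84)],290,120,5.5)
S=C('scene',[(250,78,-80,-145,84),(662,350,-80,145,84),(465,580,80,145,84),(42,272,80,-145,84)],150,200,4.4)
for o in(T,S,T+S):
    p,r=fit(o,[.6,-.2,0]);print('riser',p[:2],np.degrees(p[2]),r.tolist())
T=C('top',[(162,545,-75,50,22),(352,520,-75,-50,22)],290,120,5.5)
S=C('scene',[(692,295,-75,50,22),(553,212,-75,-50,22)],150,200,4.4)
for o in(T,S,T+S):
    p,r=fit(o,[.6,-.2,0]);print('lid',p[:2],np.degrees(p[2]),r.tolist())
    c,s=np.cos(p[2]),np.sin(p[2]);print('keeper',p[0]-.09*c,p[1]-.09*s)
d=np.load('pics/t0.npz')['d'];X=cloud('top',d)
print(X[158,370],X[212,336],X[208,325],X[270,300], X[205:218:2,335:338])
E
```

```text
case [0.54993936 0.27375163] 96.20145999355142 [[-0.7, -0.6], [0.7, -1.1], [0.6, 0.8], [-0.7, 0.8]]
case [0.54834382 0.2773685 ] 96.08748487735369 [[-1.0, -1.9], [1.9, -0.6], [0.8, 2.0], [-1.9, -0.2]]
case [0.54903325 0.27618079] 96.13224474947769 [[-1.6, -0.3], [-0.2, -0.7], [-0.3, 1.2], [-1.6, 1.2], [-1.6, -2.0], [1.2, -0.7], [0.1, 1.9], [-2.5, -0.3]]
riser [ 0.71213858 -0.23717065] 4.329786119480825 [[-1.0, 0.5], [0.9, 0.4], [-0.6, -0.2], [0.7, -0.7]]
riser [ 0.71249255 -0.23525365] 4.260041953667215 [[0.3, -1.3], [0.5, -0.8], [-0.4, 1.0], [-0.4, 0.7]]
riser [ 0.71228774 -0.23613294] 4.283145325061157 [[-1.4, 0.4], [0.5, 0.4], [-0.9, -0.3], [0.3, -0.7], [0.1, -1.5], [0.3, -1.1], [-0.6, 0.6], [-0.6, 0.5]]
lid [ 0.643784   -0.17121188] 7.095324596006479 [[-0.3, 0.0], [0.3, -0.0]]
keeper 0.5544732178457031 -0.18232872453136834
lid [ 0.64568655 -0.16901629] 6.285156301994889 [[0.5, 0.4], [-0.5, -0.5]]
keeper 0.5562275100796146 -0.1788692031696704
lid [ 0.64470114 -0.17016176] 6.634852378616298 [[-0.9, -0.4], [-0.3, -0.2], [0.4, -0.3], [-0.8, -1.0]]
keeper 0.5553038953804035 -0.1805604
[... 315 characters left out ...]
328635 ]
  [ 0.59664514 -0.17995623  0.02102009]
  [ 0.59668491 -0.18279776  0.02070443]]

 [[ 0.58976932 -0.17686847  0.02652964]
  [ 0.59002406 -0.17973294  0.02515726]
  [ 0.59101904 -0.18272835  0.02016556]]

 [[ 0.58406869 -0.17679167  0.02629391]
  [ 0.58479297 -0.17973272  0.02256089]
  [ 0.58595477 -0.18276257  0.01665053]]

 [[ 0.57871135 -0.1767685   0.02434771]
  [ 0.57777625 -0.17943611  0.02895047]
  [ 0.57946738 -0.18254957  0.02025349]]

 [[ 0.57241769 -0.17659582  0.02719478]
  [ 0.57340639 -0.17958089  0.02196133]
  [ 0.57283193 -0.1823049   0.02478792]]

 [[ 0.56718063 -0.176592    0.0246357 ]
  [ 0.56719974 -0.17941535  0.02439666]
  [ 0.56685488 -0.18217351  0.02606934]]]
```

Run:
```python
from h import *
for n,u,v,z in[('pot',447,208,.11),('palette',266,290,.018),('stone_a',299,296,.028),('stone_a',354,290,.028),('jar',167,178,.105),('stone_bNE',199,253,.028),('stone_bSE',200,266,.028),('stone_bW',147,262,.028),('green',400,320,.02),('bottle',335,157,.146),
('barL',125+567/5.5,160+250/5.5,.1),('barR',125+570/5.5,160+342/5.5,.1)]:
    print(n,onz('top',u,v,z).round(3))
for n,u,v in[('barfar',340+255/4.4,280+115/4.4),('barnear',340+203/4.4,280+195/4.4)]:
    print(n,onz('scene',u,v,.1).round(3))
```

```text
pot [ 0.573 -0.476  0.11 ]
palette [0.364 0.017 0.018]
stone_a [ 0.347 -0.074  0.028]
stone_a [ 0.361 -0.226  0.028]
jar [0.665 0.282 0.105]
stone_bNE [0.468 0.204 0.028]
stone_bSE [0.432 0.201 0.028]
stone_bW [0.444 0.351 0.028]
green [ 0.278 -0.352  0.02 ]
bottle [ 0.706 -0.175  0.146]
barL [0.587 0.114 0.1  ]
barR [0.541 0.111 0.1  ]
barfar [0.541 0.115 0.1  ]
barnear [0.591 0.12  0.1  ]
```

{"op": "servo_tool", "data": {"steps": [{"x": 40, "y": 40, "z": 0, "yaw": 10}, {"x": 85, "y": 85, "z": 0, "yaw": 20}, {"x": 130, "y": 130, "z": -20, "yaw": 30}, {"x": 175, "y": 175, "z": -40, "yaw": 40}, {"x": 220, "y": 220, "z": -60, "yaw": 50}, {"x": 265, "y": 263, "z": -80, "yaw": 60}, {"x": 305, "y": 300, "z": -100, "yaw": 70}, {"x": 324, "y": 318, "z": -110, "yaw": 71.7}, {"x": 324, "y": 318, "z": -140, "yaw": 71.7}, {"x": 324, "y": 318, "z": -150, "yaw": 71.7}], "grip": 40, "grip_force": 40}}

```text
time: 1.35
ee_pos: [0.5542, -0.1801, 0.1003]
tcp_rot: [-179.7, -0.1, 96.6]
wrist_force: [0.3, 0.5, -0.4]
opening: 0.0403
```

{"op": "servo_tool", "data": {"steps": [{"z": -30, "x": 1}, {"z": -44, "x": 1}, {"z": -44, "x": 1}]}}

```text
schema error: expected keys x, y, z, yaw
```

Run:
```python
from h import *
i,d=snap('scene','s1');j,_=snap('top','t1')
a=cv2.resize(i[190:320,230:370],None,fx=2.8,fy=2.8,interpolation=2);b=cv2.resize(j[150:280,270:410],None,fx=2.8,fy=2.8,interpolation=2)
cv2.imwrite('pics/c5.png',np.hstack([a,b])[:,:,::-1])
```

```text
(no output)
```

View pics/c5.png

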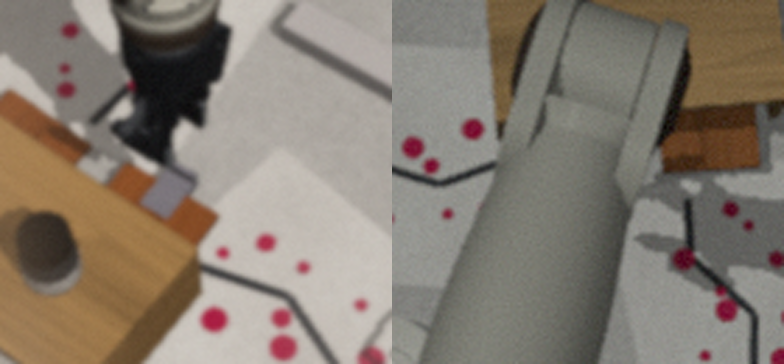

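{"op": "servo_tool", "data": {"steps": [{"x": 1, "y": -0.5, "z": -30, "yaw": 0}, {"x": 1, "y": -0.5, "z": -53, "yaw": 0}, {"x": 1, "y": -0.5, "z": -53, "yaw": 0}]}}

```text
time: 1.82
ee_pos: [0.5544, -0.1818, 0.0482]
tcp_rot: [-179.7, -0.1, 96.5]
wrist_force: [-0.8, 0.1, -0.6]
opening: 0.0399
```

Run:
```python
from h import *
i,d=snap('scene','s2')
crop(i,'c6',230,190,370,300,5.5)
```

```text
(no output)
```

View pics/c6.png

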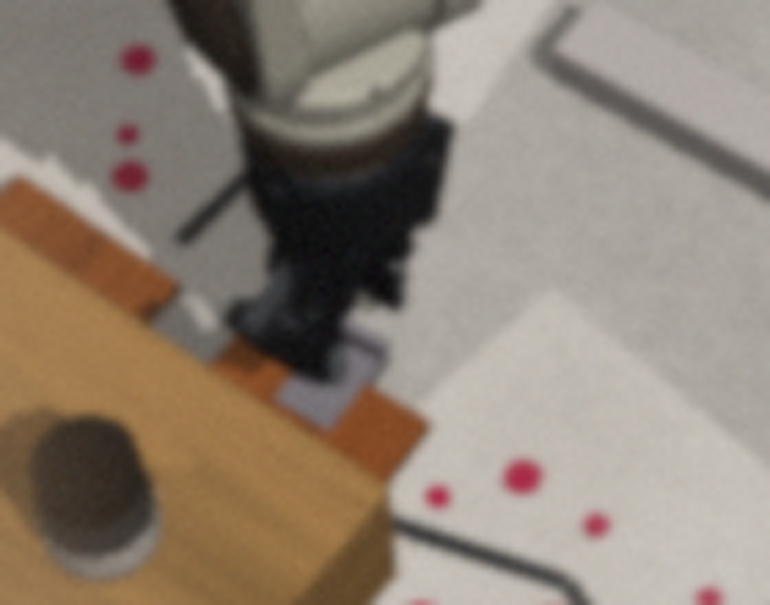

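Run:
```python
from h import *
o=np.array([230,190])
T=np.array([.5544,-.1818]);c,s=np.cos(np.radians(6.6)),np.sin(np.radians(6.6))
ex=np.array([c,s]);ey=np.array([-s,c])
def pr(l,a,b,z):print(l,((proj('scene',[*(T+ex*a+ey*b),z])[0]-o)*5.5).round())
for a in(20,33):
  for b in(-11,11):
    pr(('tip',a,b),a/1e3,b/1e3,.030)
T=np.array([.5553,-.1806])
for b in(-15,15):pr(('lip',b),0,b/1e3,.034)
```

```text
('tip', 20, -11) [306. 350.]
('tip', 20, 11) [345. 374.]
('tip', 33, -11) [288. 371.]
('tip', 33, 11) [328. 395.]
('lip', -15) [325. 312.]
('lip', 15) [379. 344.]
```

{"op": "servo_tool", "data": {"steps": [{"x": 0, "y": 0, "z": 0, "yaw": 0}, {"x": 0, "y": 0, "z": 0, "yaw": 0}, {"x": 0, "y": 0, "z": 0, "yaw": 0}, {"x": 0, "y": 0, "z": 0, "yaw": 0}], "grip": 0}}

```text
time: 2.38
ee_pos: [0.5555, -0.1823, 0.0512]
tcp_rot: [-179.9, 0.0, 96.5]
wrist_force: [-4.4, -0.8, 6.9]
opening: 0.0039
```

{"op": "servo_tool", "data": {"steps": [{"x": 0, "y": 0, "z": 1, "yaw": 0}, {"x": 0, "y": 0, "z": 1, "yaw": 0}]}}

```text
time: 2.62
ee_pos: [0.5557, -0.1822, 0.0525]
tcp_rot: [-179.9, 0.0, 96.5]
wrist_force: [0.2, 0.7, -2.6]
opening: 0.0041
```

Run:
```python
from h import *
i,d=snap('scene','s3')
crop(i,'c7',230,190,370,300,5.5);print(get_obs()['opening'],get_obs()['ee_pos'],get_obs()['wrist_force'])
```

```text
0.0041483488466057365 [ 0.55561914 -0.18214512  0.05224154] [ 0.26911453  0.74818551 -2.1231245 ]
```

View pics/c7.png

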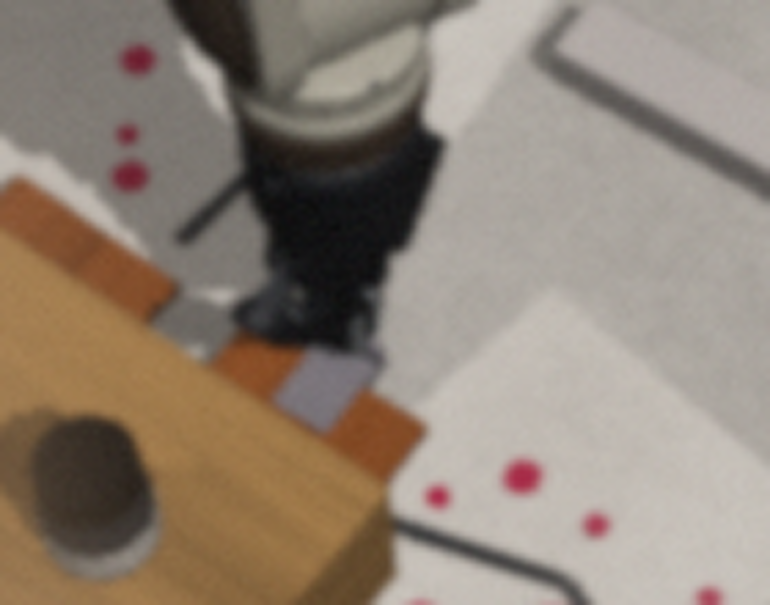

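{"op": "servo_tool", "data": {"steps": [{"x": -8, "y": -0.8, "z": 0, "yaw": 0}, {"x": -20, "y": -2, "z": 0, "yaw": 0}, {"x": -34, "y": -3.4, "z": 0, "yaw": 0}, {"x": -48, "y": -4.8, "z": 0, "yaw": 0}, {"x": -62, "y": -6.2, "z": 0, "yaw": 0}, {"x": -76, "y": -7.6, "z": 0, "yaw": 0}, {"x": -90, "y": -9, "z": 0, "yaw": 0}, {"x": -102, "y": -10, "z": 0, "yaw": 0}, {"x": -108, "y": -10.5, "z": 0, "yaw": 0}, {"x": -108, "y": -10.5, "z": 0, "yaw": 0}]}}

```text
time: 3.92
ee_pos: [0.4469, -0.1927, 0.0522]
tcp_rot: [-179.9, 0.0, 96.5]
wrist_force: [-2.3, -0.1, -1.9]
opening: 0.004
```

Run:
```python
from h import *
i,d=snap('scene','s4')
crop(i,'c8',200,170,360,300,4.8)
```

```text
(no output)
```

View pics/c8.png

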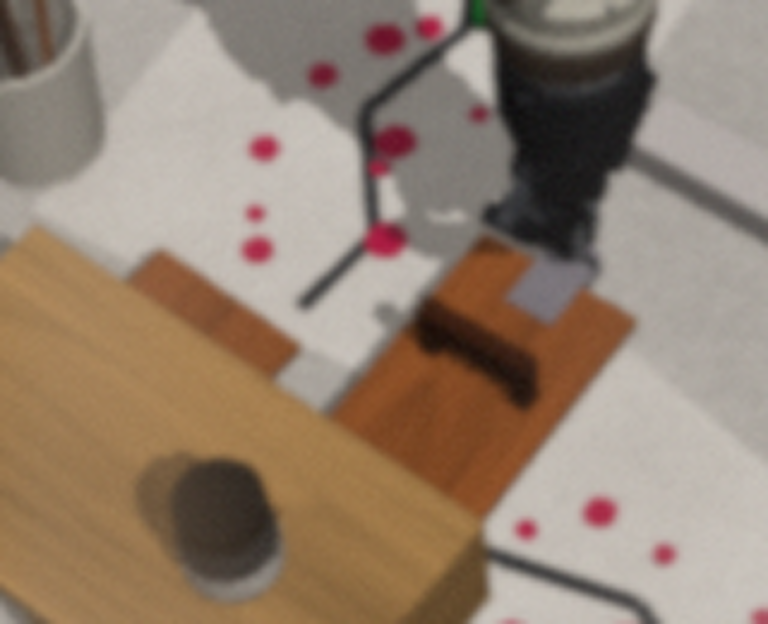

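{"op": "servo_tool", "data": {"steps": [{"x": 0, "y": 0, "z": 0, "yaw": 0}, {"x": 0, "y": 0, "z": 0, "yaw": 0}, {"x": 0, "y": 0, "z": 20, "yaw": 0}, {"x": 0, "y": 0, "z": 60, "yaw": 0}, {"x": 0, "y": 0, "z": 75, "yaw": 0}, {"x": 0, "y": 0, "z": 75, "yaw": 0}], "grip": 45}}

```text
time: 4.72
ee_pos: [0.4478, -0.1929, 0.1278]
tcp_rot: [-180.0, 0.1, 96.5]
wrist_force: [-0.5, -0.0, 0.4]
opening: 0.0451
```

Run:
```python
from h import *
i,d=snap('scene','s5')
crop(i,'c9',230,200,350,300,6.5)
j,d=snap('top','t5')
crop(j,'c10',270,130,430,250,5)
```

```text
(no output)
```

View pics/c9.png

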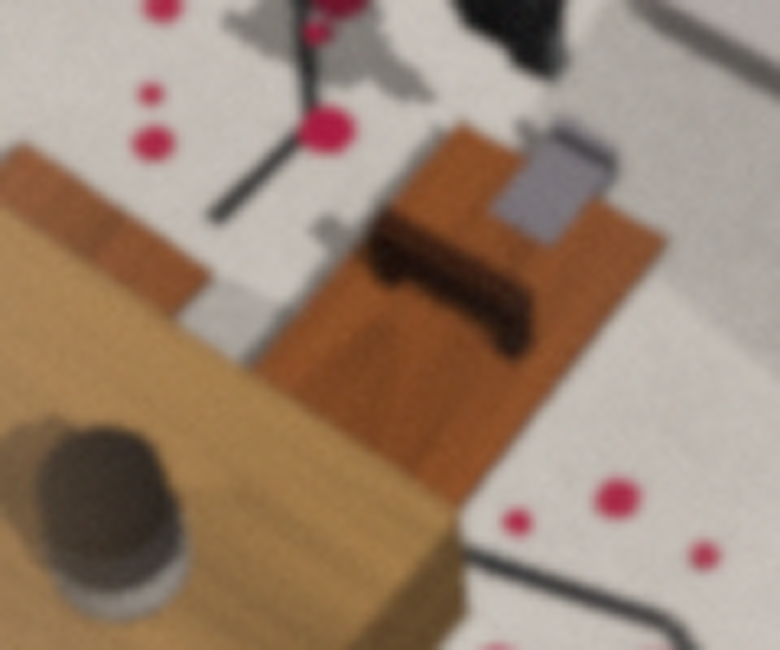

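View pics/c10.png

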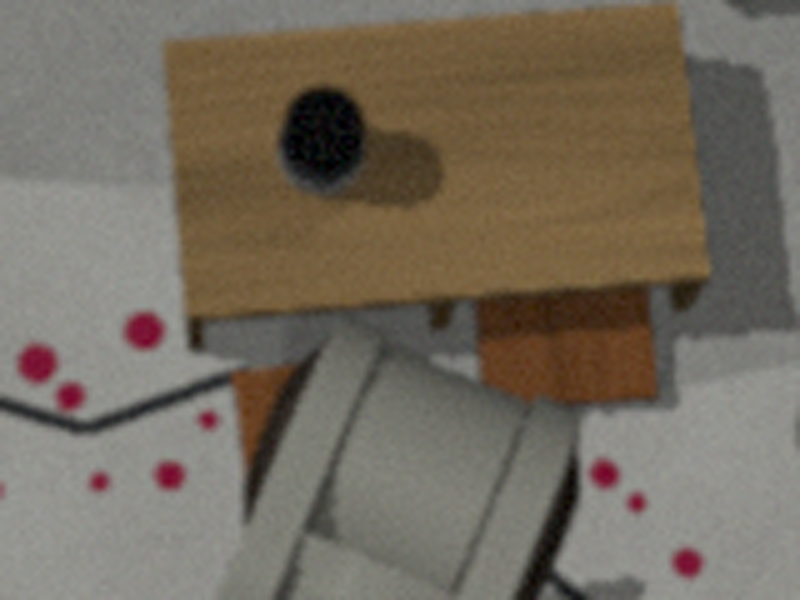

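Run:
```python
from fit import *
S=C('scene',[(462,122,-75,-50,22),(668,240,-75,50,22)],230,200,6.5)
p,r=fit(S,[.53,-.18,.1]);print(p,np.degrees(p[2]),r.tolist())
c,s=np.cos(p[2]),np.sin(p[2])
for x in(-6,6):
  for y in(-35,35):
    q=proj('scene',[p[0]+(c*x-s*y)/1e3,p[1]+(s*x+c*y)/1e3,.062])[0];print(x,y,((q-[230,200])*6.5).round())
print(((proj('scene',[.6125,-.12,0.0])[0]-[230,200])*6.5))
```

```text
[ 0.53820203 -0.17887559  0.10718527] 6.141263762561542 [[-0.1, -0.1], [0.1, 0.1]]
-6 -35 [380. 202.]
-6 35 [532. 291.]
6 -35 [362. 224.]
6 35 [513. 314.]
[437.18213741 559.00695425]
```

{"op": "servo_tool", "data": {"steps": [{"x": 30, "y": 4, "z": 0, "yaw": -0.2}, {"x": 65, "y": 9, "z": 0, "yaw": -0.2}, {"x": 89, "y": 12.5, "z": -5, "yaw": -0.2}, {"x": 89, "y": 12.5, "z": -20, "yaw": -0.2}, {"x": 89, "y": 12.5, "z": -50, "yaw": -0.2}, {"x": 89, "y": 12.5, "z": -70, "yaw": -0.2}, {"x": 89, "y": 12.5, "z": -70, "yaw": -0.2}]}}

```text
time: 5.7
ee_pos: [0.5335, -0.1796, 0.0531]
tcp_rot: [-179.5, -0.1, 96.3]
wrist_force: [-0.7, -0.0, 0.5]
opening: 0.0451
```

{"op": "servo_tool", "data": {"steps": [{"x": 0, "y": 0, "z": 0, "yaw": 0}, {"x": 0, "y": 0, "z": 0, "yaw": 0}, {"x": 0, "y": 0, "z": 0, "yaw": 0}, {"x": 0, "y": 0, "z": 0, "yaw": 0}], "grip": 0, "grip_force": 70}}

```text
time: 6.2
ee_pos: [0.5337, -0.1798, 0.0538]
tcp_rot: [-179.6, -0.1, 96.3]
wrist_force: [-2.6, -0.2, 3.8]
opening: 0.0108
```

{"op": "servo_tool", "data": {"steps": [{"x": 0, "y": 0, "z": 8, "yaw": 0}, {"x": 0, "y": 0, "z": 30, "yaw": 0}, {"x": 0, "y": 0, "z": 60, "yaw": 0}, {"x": 0, "y": 0, "z": 95, "yaw": 0}, {"x": 0, "y": 0, "z": 130, "yaw": 0}, {"x": 0, "y": 0, "z": 150, "yaw": 0}, {"x": 0, "y": 0, "z": 150, "yaw": 0}]}}

```text
time: 7.08
ee_pos: [0.5343, -0.1799, 0.2052]
tcp_rot: [-179.7, -0.1, 96.3]
wrist_force: [-0.1, -0.5, -5.5]
opening: 0.0105
```

Run:
```python
from h import *
i,d=snap('scene','s6');j,_=snap('top','t6')
b=cv2.resize(j[120:280,250:410],(480,480));a=cv2.resize(i[100:280,180:360],(480,480))[:,:,:]
cv2.imwrite('pics/c11.png',cv2.resize(np.hstack([a,b]),(800,400))[:,:,::-1])
```

```text
(no output)
```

View pics/c11.png

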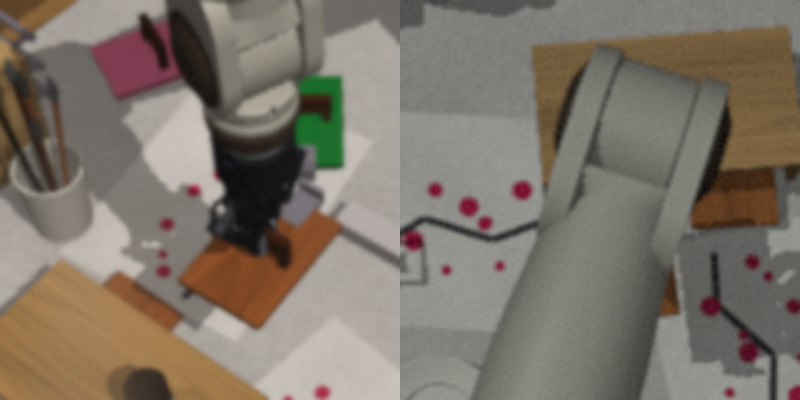

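Run:
```python
from h import *
i=np.load('pics/s6.npz')['im'];crop(i,'c12',250,160,350,255,7)
```

```text
(no output)
```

View pics/c12.png

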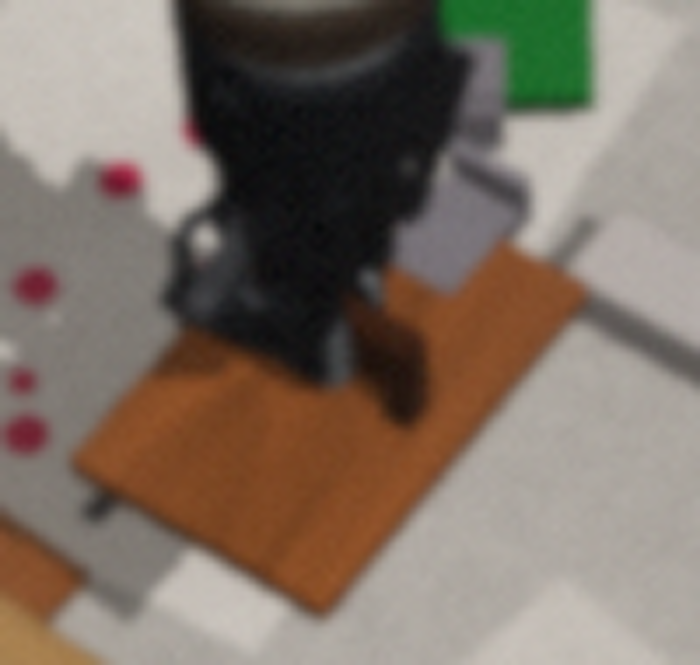

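Run:
```python
from fit import *
S=C('scene',[(585,290,-75,50,173.4),(318,602,75,50,173.4),(75,459,75,-50,173.4)],250,160,7)
p,r=fit(S,[.53,-.18,.1]);print(p[:2],np.degrees(p[2]),r.tolist())
i=np.load('pics/s0.npz')['im'];crop(i,'c13',400,310,510,410,7)
```

```text
[ 0.53485151 -0.1806757 ] 6.079473613883398 [[0.9, -0.8], [0.5, 1.0], [-1.4, -0.4]]
```

View pics/c13.png

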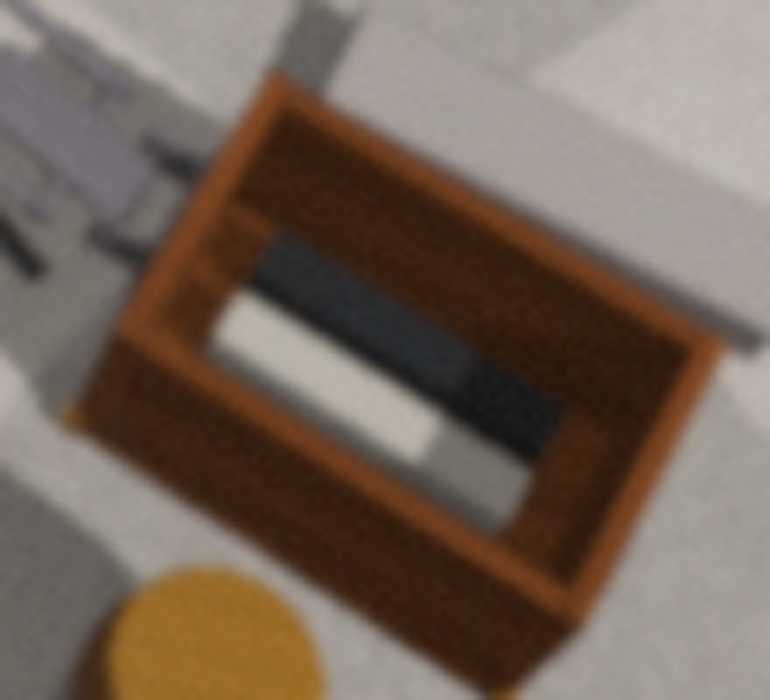

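Run:
```python
from fit import *
S=C('scene',[(278,73,-75,50,95),(725,345,75,50,95),(580,620,75,-50,95),(120,332,-75,-50,95)],400,310,7)
S2=C('scene',[(75,420,-75,-50,0),(500,692,75,-50,0)],400,310,7)
T=C('top',[(95,253,75,-50,95),(386,220,-75,-50,95),(404,412,-75,50,95),(107,447,75,50,95)],125,160,5.5)
for o in (S,S+S2,T,S+T):
    p,r=fit(o,[.55,.27,1.6]);print(p[:2].round(4),np.degrees(p[2]).round(2),r.tolist())
```

```text
[0.5492 0.2766] 95.62 [[-0.8, -1.0], [1.1, -0.3], [0.8, 1.5], [-1.1, -0.6]]
[0.5478 0.2763] 95.68 [[-0.7, -1.5], [1.3, -1.0], [1.0, 0.8], [-0.8, -1.1], [-1.2, 0.4], [0.2, 2.0]]
[0.5499 0.2735] 96.14 [[-0.6, -0.3], [0.6, -0.7], [0.3, 0.5], [-0.4, 0.5]]
[0.5495 0.2756] 95.81 [[-1.5, -1.1], [0.5, -0.6], [0.4, 1.2], [-1.6, -0.6], [-1.3, -0.3], [-0.0, -0.4], [-0.5, 0.8], [-1.3, 0.5]]
```

{"op": "servo_tool", "data": {"steps": [{"x": 0, "y": 15, "z": 0, "yaw": 3}, {"x": 1, "y": 45, "z": 0, "yaw": 9}, {"x": 3, "y": 85, "z": 0, "yaw": 17}, {"x": 5, "y": 130, "z": 0, "yaw": 26}, {"x": 7, "y": 177, "z": 0, "yaw": 35}, {"x": 9, "y": 225, "z": 0, "yaw": 45}, {"x": 10, "y": 273, "z": 0, "yaw": 54}, {"x": 12, "y": 320, "z": 0, "yaw": 63}, {"x": 13, "y": 365, "z": 0, "yaw": 72}, {"x": 14, "y": 405, "z": 0, "yaw": 80}, {"x": 15, "y": 435, "z": 0, "yaw": 86}, {"x": 15, "y": 450, "z": 0, "yaw": 89}]}}

```text
time: 8.68
ee_pos: [0.5474, 0.2722, 0.2013]
tcp_rot: [-179.5, -0.3, -174.4]
wrist_force: [0.8, -0.1, -4.9]
opening: 0.0107
```

{"op": "servo_tool", "data": {"steps": [{"x": 0, "y": 6, "z": 0, "yaw": 0.7}, {"x": 0, "y": 6, "z": -20, "yaw": 0.7}, {"x": 0, "y": 6, "z": -30, "yaw": 0.7}, {"x": 0, "y": 6, "z": -30, "yaw": 0.7}]}}

```text
time: 9.18
ee_pos: [0.547, 0.2774, 0.1705]
tcp_rot: [-179.4, -0.4, -173.8]
wrist_force: [-0.3, 0.6, -3.9]
opening: 0.0108
```

Run:
```python
from h import *
i,d=snap('scene','s7');crop(i,'c14',390,280,520,400,5.5)
j,d=snap('top','t7');crop(j,'c15',125,160,265,280,5.5)
```

```text
(no output)
```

View pics/c14.png

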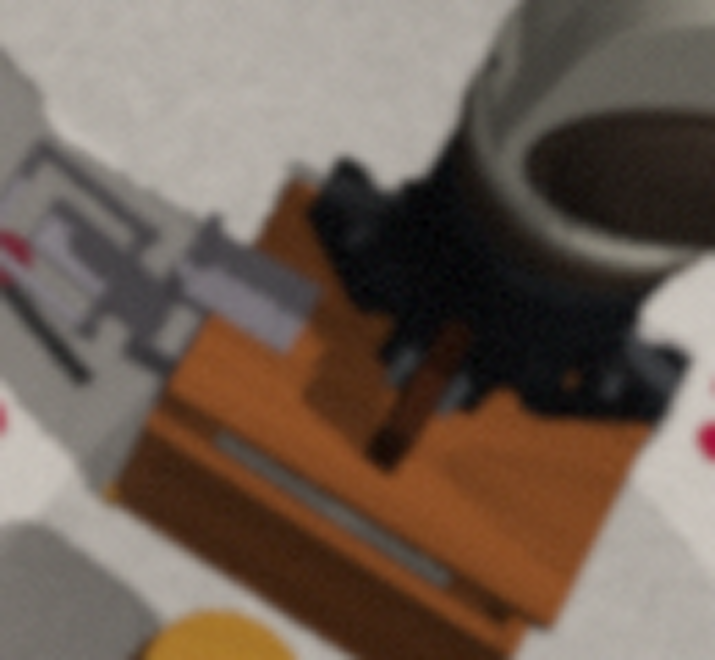

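View pics/c15.png

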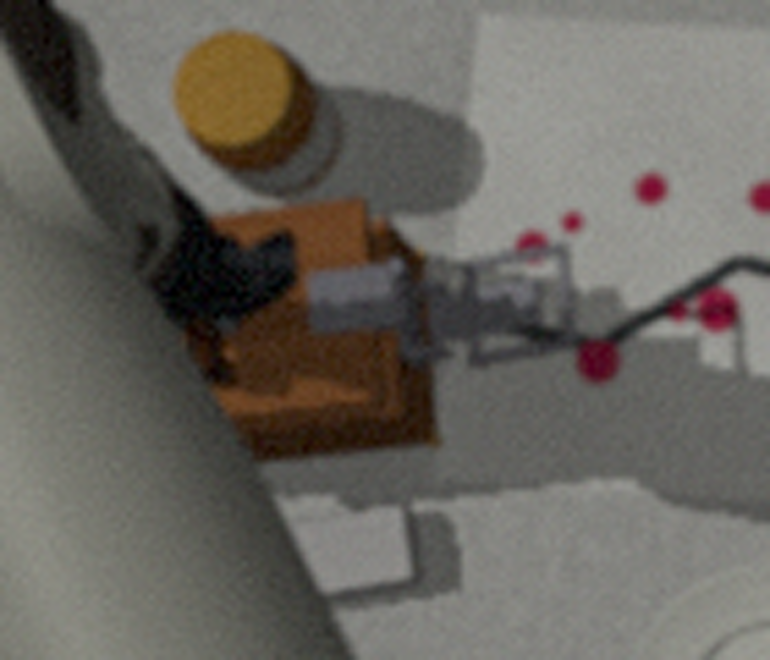

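Run:
```python
from fit import *
S=C('scene',[(165,395,-75,-50,138.7),(548,622,75,-50,138.7),(300,175,-75,50,138.7)],390,280,5.5)
p,r=fit(S,[.55,.27,1.6]);print(p[:2].round(4),np.degrees(p[2]).round(2),r.tolist())
def show(n,img,P,z0,out,box,sc,pts):
    i=np.load(f'pics/{img}.npz')['im'];u0,v0,u1,v1=box
    a=cv2.resize(i[v0:v1,u0:u1,::-1],None,fx=sc,fy=sc,interpolation=2)
    c,s=np.cos(P[2]),np.sin(P[2])
    for z,xs,ys,col in pts:
        w=[[P[0]+(c*x-s*y)/1e3,P[1]+(s*x+c*y)/1e3,z/1e3] for x,y in zip(xs,ys)]
        q=((proj(n,w)-[u0,v0]+.5)*sc-.5).round().astype(int)
        cv2.polylines(a,[q],True,col,1)
    cv2.imwrite(f'pics/{out}.png',a)
X=[75,-75,-75,75];Y=[50,50,-50,-50];x2=[67,-67,-67,67];y2=[42,42,-42,-42]
cp=(.5493,.2758,np.radians(95.9))
show('scene','s0',cp,0,'o1',(400,310,510,410),7,[(95,X,Y,(0,255,0)),(95,x2,y2,(255,255,0))])
show('top','t0',cp,0,'o2',(135,190,215,250),9,[(95,X,Y,(0,255,0)),(95,x2,y2,(255,255,0))])
lp=(.547,.2774,np.radians(96.1))
show('scene','s7',lp,0,'o3',(390,280,520,400),5.5,[(138.7,X,Y,(0,255,0)),(151,[-93,-93],[-15,15],(255,255,0))])
```

```text
[0.5493 0.2779] 95.94 [[0.0, -1.5], [1.1, 1.4], [-1.2, -0.1]]
```

View pics/o1.png

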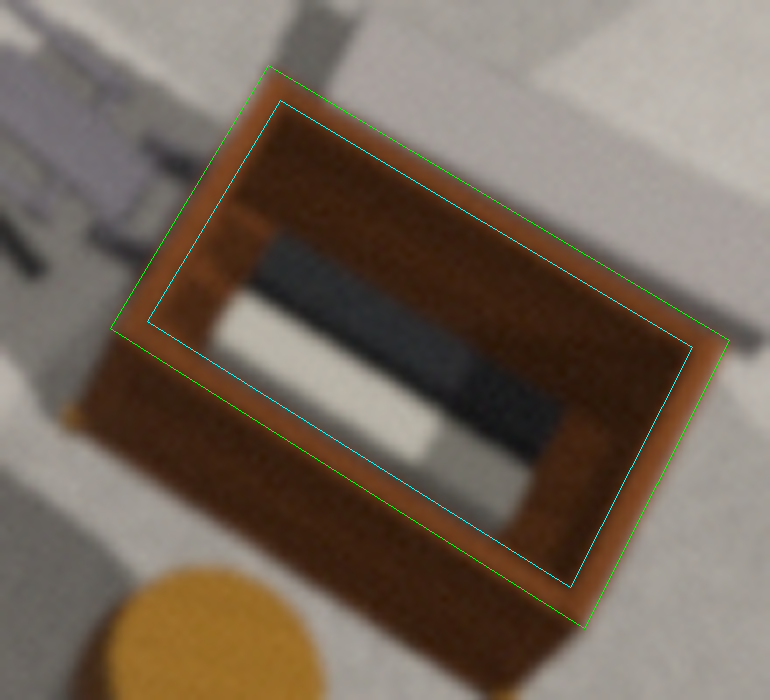

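View pics/o2.png

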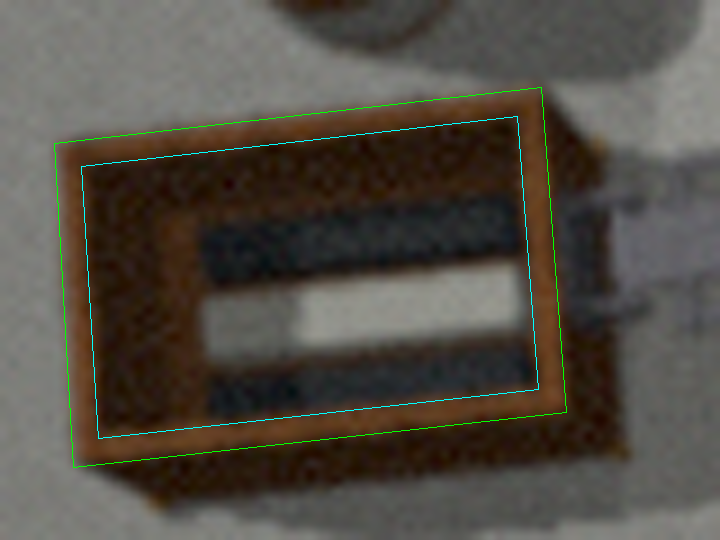

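View pics/o3.png

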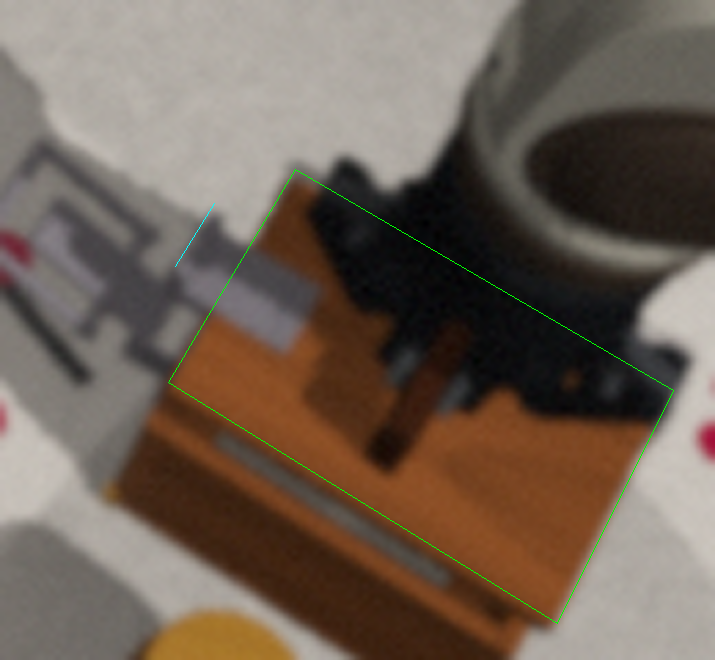

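{"op": "servo_tool", "data": {"steps": [{"x": 0.8, "y": -1.7, "z": -8, "yaw": -0.2}, {"x": 0.8, "y": -1.7, "z": -16, "yaw": -0.2}, {"x": 0.8, "y": -1.7, "z": -22, "yaw": -0.2}, {"x": 0.8, "y": -1.7, "z": -26, "yaw": -0.2}, {"x": 0.8, "y": -1.7, "z": -26, "yaw": -0.2}]}}

```text
time: 9.9
ee_pos: [0.5482, 0.2761, 0.1455]
tcp_rot: [-179.5, -0.3, -174.0]
wrist_force: [-0.7, 0.1, -4.1]
opening: 0.0113
```

{"op": "servo_tool", "data": {"steps": [{"x": 0.3, "y": 0, "z": -2, "yaw": 0}, {"x": 0.3, "y": 0, "z": -4, "yaw": 0}, {"x": 0.3, "y": 0, "z": -6, "yaw": 0}]}}

```text
time: 10.28
ee_pos: [0.5485, 0.2762, 0.1394]
tcp_rot: [-179.5, -0.3, -174.0]
wrist_force: [0.1, 0.2, -3.9]
opening: 0.0109
```

{"op": "servo_tool", "data": {"steps": [{"x": 0, "y": 0, "z": -1.5, "yaw": 0}, {"x": 0, "y": 0, "z": -3, "yaw": 0}, {"x": 0, "y": 0, "z": -4, "yaw": 0}]}}

```text
time: 10.65
ee_pos: [0.5485, 0.276, 0.1368]
tcp_rot: [-179.5, -0.2, -174.0]
wrist_force: [-5.8, -5.1, 10.0]
opening: 0.0109
```

Run:
```python
from h import *
i,d=snap('scene','s8');crop(i,'c16',370,280,520,410,5)
j,d=snap('top','t8');crop(j,'c17',125,160,265,280,5.5)
```

```text
(no output)
```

View pics/c16.png

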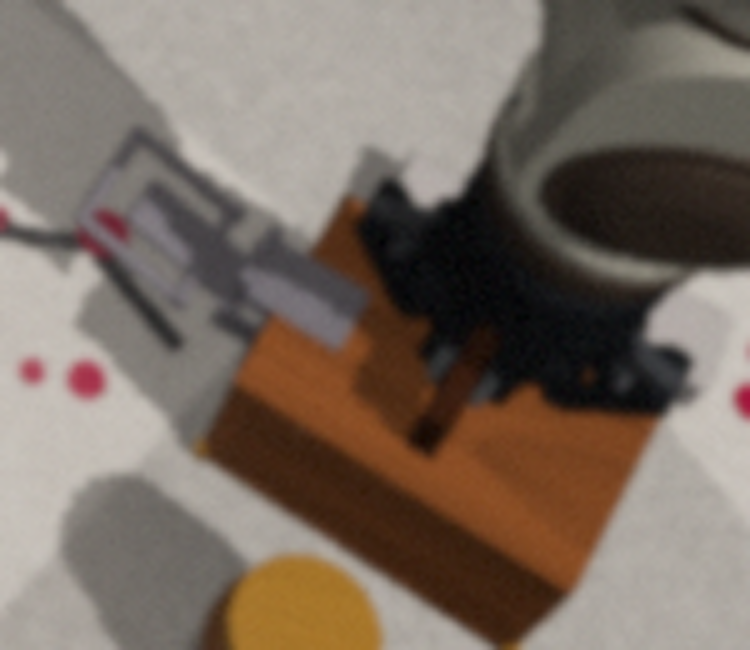

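View pics/c17.png

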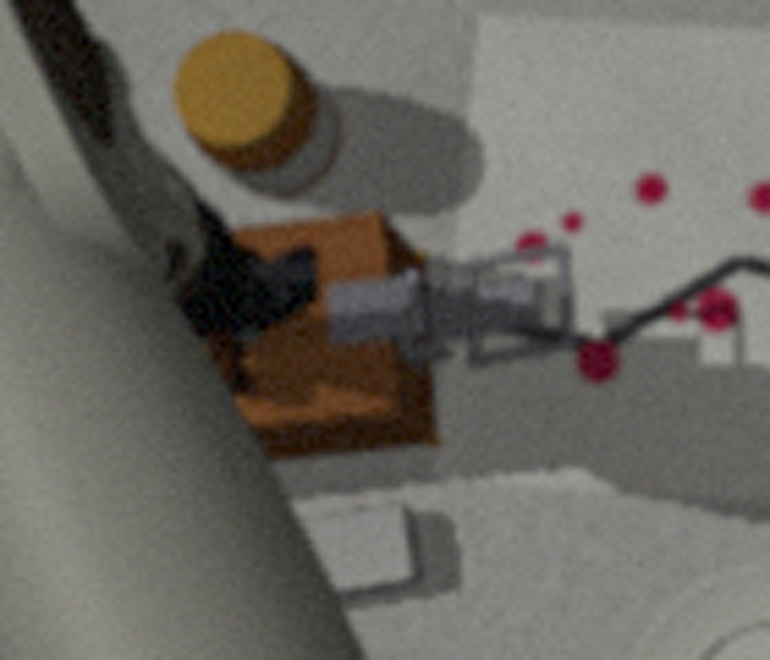

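{"op": "servo_tool", "data": {"steps": [{"x": 0, "y": 0, "z": 0, "yaw": 0}, {"x": 0, "y": 0, "z": 0, "yaw": 0}, {"x": 0, "y": 0, "z": 1, "yaw": 0}, {"x": 0, "y": 0, "z": 15, "yaw": 0}, {"x": 0, "y": 0, "z": 50, "yaw": 0}, {"x": 5, "y": -50, "z": 80, "yaw": 0}, {"x": 10, "y": -100, "z": 80, "yaw": 0}, {"x": 17, "y": -160, "z": 80, "yaw": 0}, {"x": 17, "y": -160, "z": 80, "yaw": 0}], "grip": 35}}

```text
time: 11.88
ee_pos: [0.566, 0.1125, 0.2182]
tcp_rot: [-179.5, -0.1, -174.2]
wrist_force: [-0.2, 1.1, 0.7]
opening: 0.0351
```

Run:
```python
from h import *
i,d=snap('scene','s9');crop(i,'c18',370,280,520,410,5)
j,d=snap('top','t9');crop(j,'c19',125,160,265,280,5.5)
```

```text
(no output)
```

View pics/c18.png

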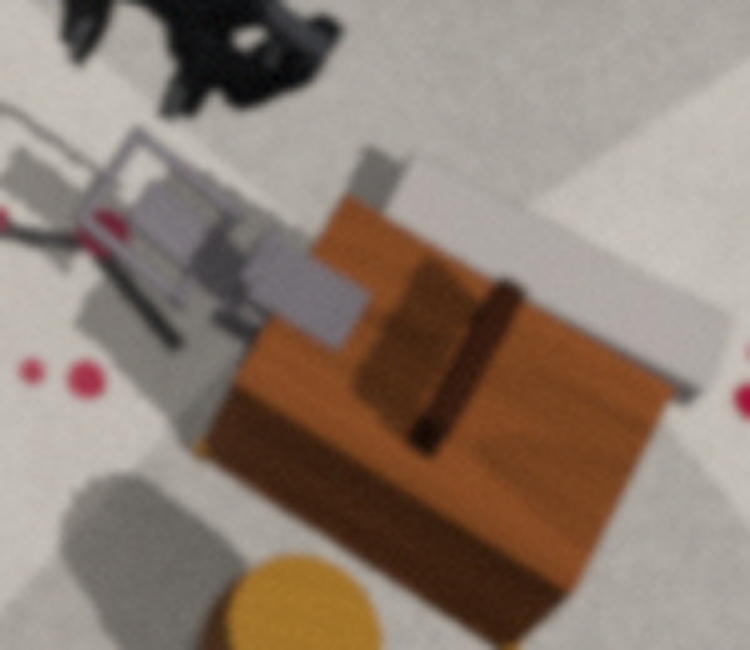

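View pics/c19.png

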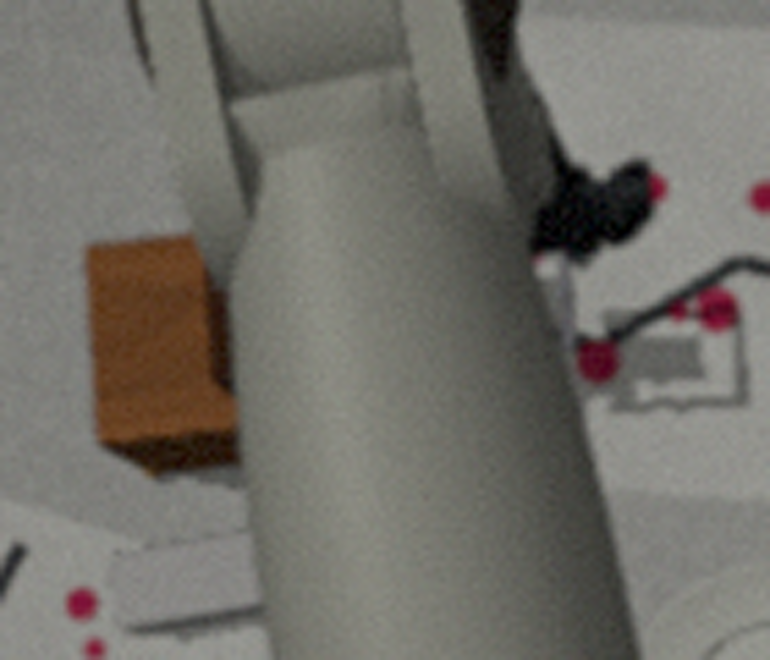

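Run:
```python
from fit import *
cp=(.5490,.2757,np.radians(95.9));c,s=np.cos(cp[2]),np.sin(cp[2])
def W(x,y,z):return [cp[0]+(c*x-s*y)/1e3,cp[1]+(s*x+c*y)/1e3,z/1e3]
def L(th,d,y,n=0): return W(-75-16-d*np.sin(th)-n*np.cos(th),y,72-d*np.cos(th)+n*np.sin(th))
for th in(1.75,1.85,1.95,2.05):
    q=(proj('scene',[L(th,75.5,24),L(th,75.5,-24),L(th,60,12,3),L(th,60,-12,3)])-[370,280]+.5)*5
    t=(proj('top',[L(th,75.5,24),L(th,75.5,-24)])-[125,160]+.5)*5.5
    print(th,q.round().tolist(),t.round().tolist())
i=np.load('pics/s9.npz')['im'];crop(i,'c20',380,295,430,340,14)
```

```text
1.75 [[126.0, 141.0], [70.0, 226.0], [143.0, 181.0], [116.0, 224.0]] [[583.0, 349.0], [574.0, 254.0]]
1.85 [[131.0, 136.0], [75.0, 221.0], [149.0, 177.0], [121.0, 220.0]] [[577.0, 346.0], [569.0, 251.0]]
1.95 [[138.0, 132.0], [82.0, 218.0], [155.0, 175.0], [127.0, 218.0]] [[570.0, 344.0], [561.0, 249.0]]
2.05 [[147.0, 129.0], [90.0, 216.0], [162.0, 174.0], [134.0, 217.0]] [[561.0, 343.0], [553.0, 247.0]]
```

View pics/c20.png

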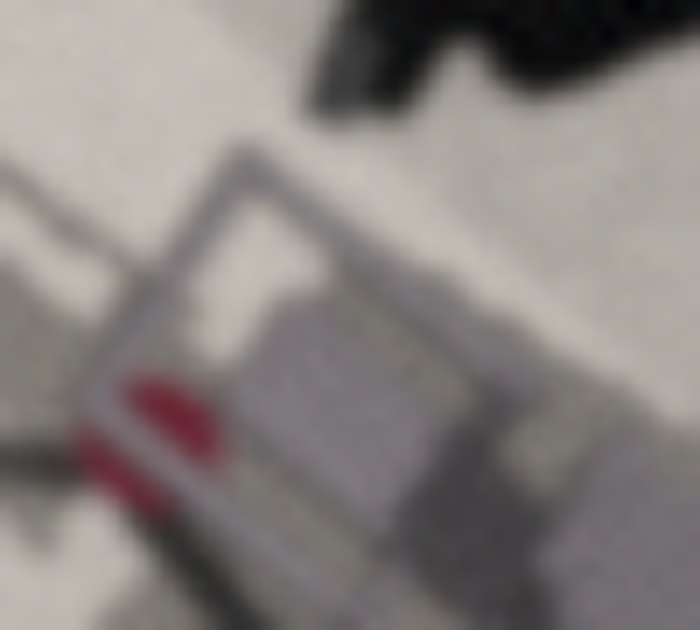

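{"op": "servo_tool", "data": {"steps": [{"x": -0.4, "y": 2.7, "z": -30, "yaw": 0.1}, {"x": -0.4, "y": 2.7, "z": -70, "yaw": 0.1}, {"x": -0.4, "y": 2.7, "z": -92, "yaw": 0.1}, {"x": -0.4, "y": 2.7, "z": -100, "yaw": 0.1}, {"x": -0.4, "y": 2.7, "z": -100, "yaw": 0.1}], "grip": 26, "grip_force": 25}}

```text
time: 12.6
ee_pos: [0.5653, 0.119, 0.1181]
tcp_rot: [-179.5, -0.2, -173.9]
wrist_force: [0.5, -1.6, 0.8]
opening: 0.0261
```

Run:
```python
from h import *
i,d=snap('scene','s10');crop(i,'c21',360,260,460,350,7.5)
```

```text
(no output)
```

View pics/c21.png

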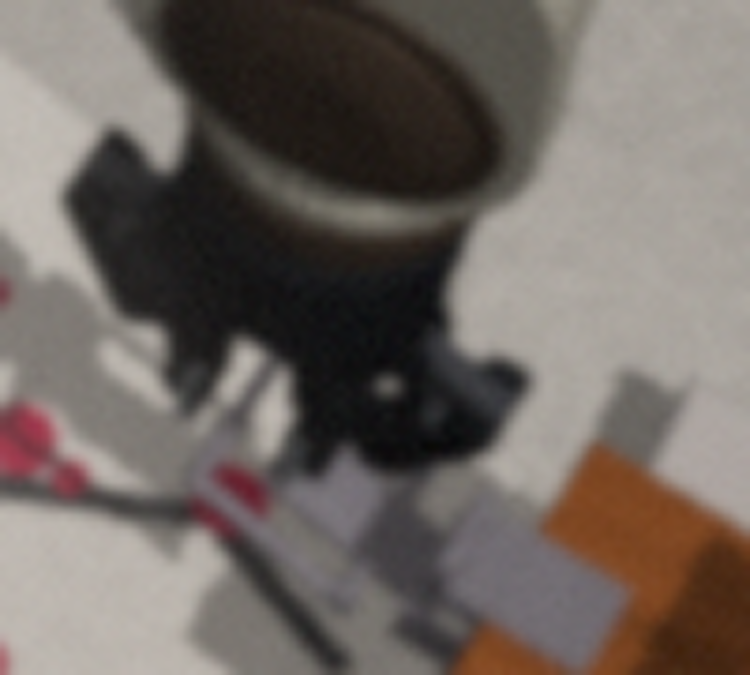

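{"op": "servo_tool", "data": {"steps": [{"x": 0, "y": -2.5, "z": -0.5, "yaw": 0}, {"x": 0, "y": -2.5, "z": -0.5, "yaw": 0}, {"x": 0, "y": -2.5, "z": -0.5, "yaw": 0}, {"x": 0, "y": -2.5, "z": -0.5, "yaw": 0}], "grip": 0}}

```text
time: 13.15
ee_pos: [0.5664, 0.1154, 0.1196]
tcp_rot: [-179.4, 0.0, -174.0]
wrist_force: [0.8, -5.6, 2.1]
opening: 0.0038
```

{"op": "servo_tool", "data": {"steps": [{"x": -0.3, "y": 3, "z": 7, "yaw": 0}, {"x": -0.9, "y": 8.9, "z": 15, "yaw": 0}, {"x": -1.6, "y": 15.5, "z": 21.5, "yaw": 0}, {"x": -2.4, "y": 23.2, "z": 27, "yaw": 0}, {"x": -3.1, "y": 30, "z": 30.3, "yaw": 0}, {"x": -3.8, "y": 37, "z": 32.7, "yaw": 0}, {"x": -4.5, "y": 44, "z": 33.9, "yaw": 0}, {"x": -5.2, "y": 51, "z": 34.2, "yaw": 0}, {"x": -5.9, "y": 58, "z": 33.5, "yaw": 0}, {"x": -6.6, "y": 65, "z": 32, "yaw": 0}, {"x": -7, "y": 69, "z": 31, "yaw": 0}, {"x": -7, "y": 69, "z": 31, "yaw": 0}]}}

```text
time: 14.65
ee_pos: [0.5593, 0.1846, 0.1504]
tcp_rot: [-179.4, 0.0, -174.0]
wrist_force: [-0.5, 0.3, 0.7]
opening: -0.0002
```

Run:
```python
from h import *
i,d=snap('scene','s11');crop(i,'c22',360,260,480,360,6.5)
```

```text
(no output)
```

View pics/c22.png

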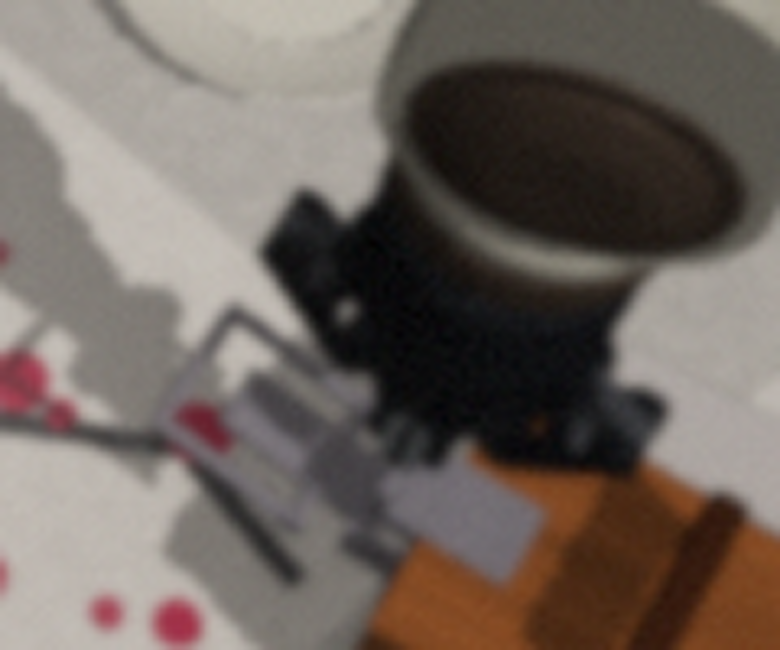

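{"op": "servo_tool", "data": {"steps": [{"x": 3, "y": -30, "z": 5, "yaw": 0}, {"x": 6, "y": -65, "z": 5, "yaw": 0}, {"x": 9, "y": -95, "z": 5, "yaw": 0}, {"x": 9.2, "y": -100, "z": -10, "yaw": 0}, {"x": 9.2, "y": -98, "z": -40, "yaw": 0}, {"x": 9.2, "y": -98, "z": -54, "yaw": 0}, {"x": 9.2, "y": -98, "z": -54, "yaw": 0}]}}

```text
time: 15.58
ee_pos: [0.5677, 0.0867, 0.0953]
tcp_rot: [-179.4, -0.1, -173.9]
wrist_force: [1.2, 0.5, -0.4]
opening: 0.0
```

Run:
```python
from h import *
i,d=snap('scene','s12');crop(i,'c23',340,250,460,350,6.5)
j,d=snap('top','t12');crop(j,'c24',125,160,265,280,5.5)
```

```text
(no output)
```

View pics/c23.png

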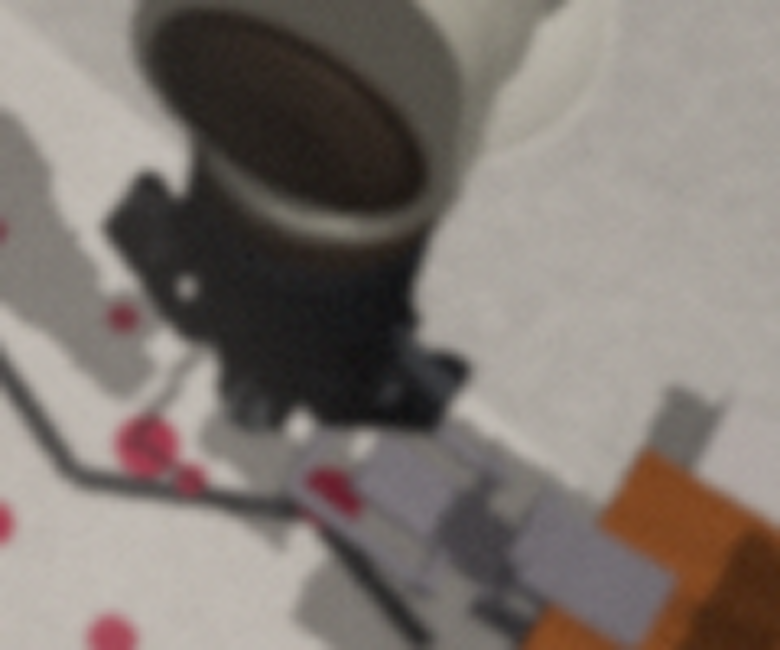

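View pics/c24.png

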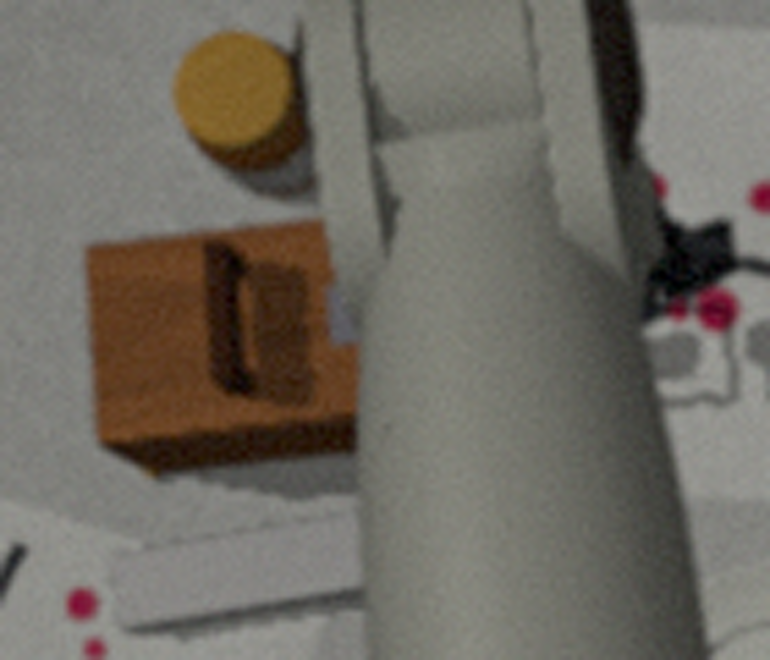

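{"op": "servo_tool", "data": {"steps": [{"x": -0.5, "y": 5, "z": 0, "yaw": 0}, {"x": -1, "y": 10, "z": 1, "yaw": 0}, {"x": -1.3, "y": 13, "z": 7, "yaw": 0}, {"x": -1.6, "y": 16, "z": 14, "yaw": 0}, {"x": -2, "y": 20, "z": 20, "yaw": 0}, {"x": -2.5, "y": 24.5, "z": 25.5, "yaw": 0}, {"x": -3, "y": 30, "z": 30, "yaw": 0}, {"x": -3.6, "y": 35.5, "z": 34, "yaw": 0}, {"x": -3.6, "y": 35.5, "z": 34, "yaw": 0}]}}

```text
time: 16.8
ee_pos: [0.565, 0.1231, 0.1311]
tcp_rot: [-179.4, 0.0, -173.9]
wrist_force: [0.2, -0.1, 0.2]
opening: 0.0002
```

Run:
```python
from h import *
i,d=snap('scene','s13');crop(i,'c25',340,250,460,350,6.5)
```

```text
(no output)
```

View pics/c25.png

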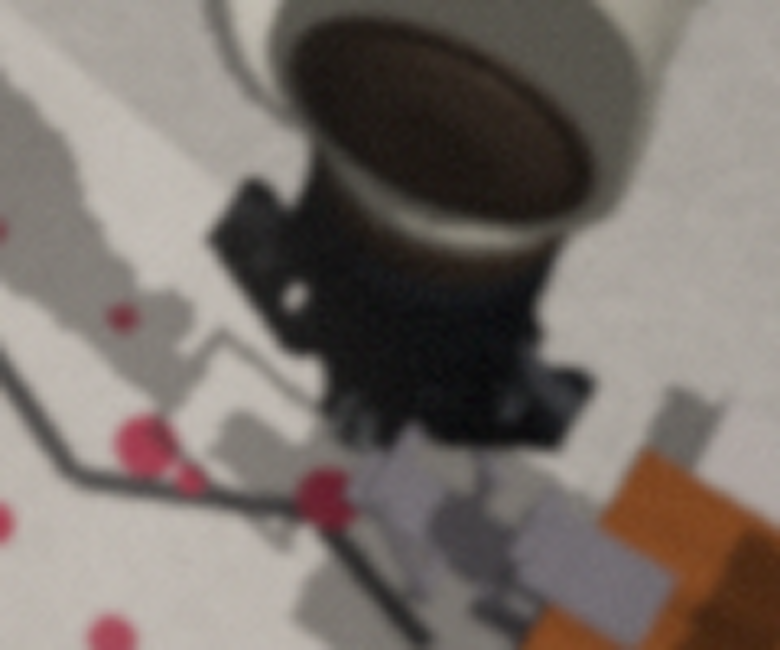

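{"op": "servo_tool", "data": {"steps": [{"x": -0.6, "y": 6, "z": 3, "yaw": 0}, {"x": -1.2, "y": 12, "z": 5.5, "yaw": 0}, {"x": -1.9, "y": 18.5, "z": 7, "yaw": 0}, {"x": -2.6, "y": 25, "z": 8, "yaw": 0}, {"x": -3.2, "y": 31, "z": 9, "yaw": 0}, {"x": -3.8, "y": 36, "z": 10, "yaw": 0}, {"x": -4.3, "y": 41, "z": 11, "yaw": 0}, {"x": -4.3, "y": 41, "z": 11, "yaw": 0}]}}

```text
time: 17.85
ee_pos: [0.5606, 0.1641, 0.1419]
tcp_rot: [-179.4, 0.0, -173.9]
wrist_force: [-0.0, 0.0, -0.4]
opening: 0.0002
```

Run:
```python
from h import *
i,d=snap('scene','s14');crop(i,'c26',360,250,480,350,6.5)
```

```text
(no output)
```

View pics/c26.png

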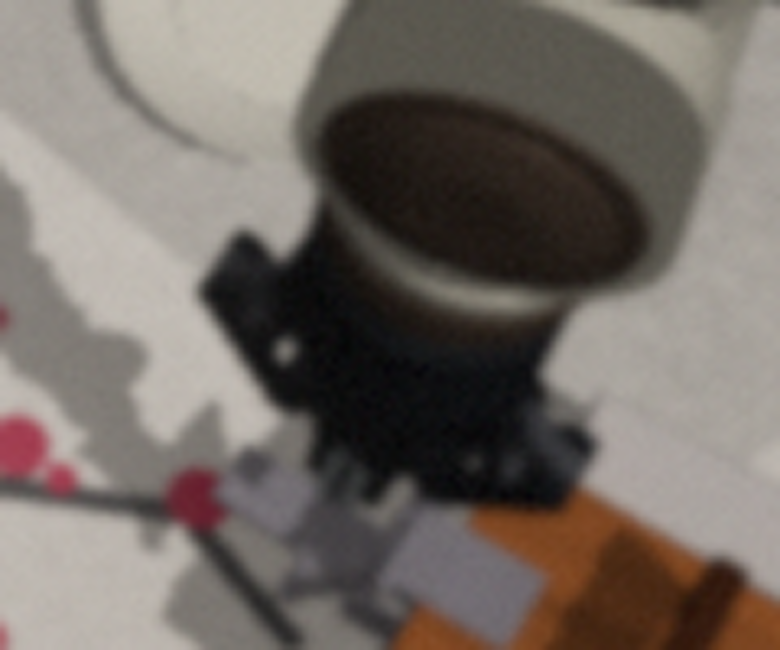

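{"op": "servo_tool", "data": {"steps": [{"x": -0.6, "y": 6, "z": 2, "yaw": 0}, {"x": -1.2, "y": 12, "z": 3, "yaw": 0}, {"x": -1.8, "y": 18, "z": 4, "yaw": 0}, {"x": -1.8, "y": 18, "z": 4, "yaw": 0}]}}

```text
time: 18.4
ee_pos: [0.5588, 0.1825, 0.1459]
tcp_rot: [-179.4, 0.0, -173.8]
wrist_force: [1.1, 0.2, 1.0]
opening: 0.0
```

Run:
```python
from h import *
i,d=snap('scene','s15');crop(i,'c27',360,250,480,350,6.5)
```

```text
(no output)
```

View pics/c27.png

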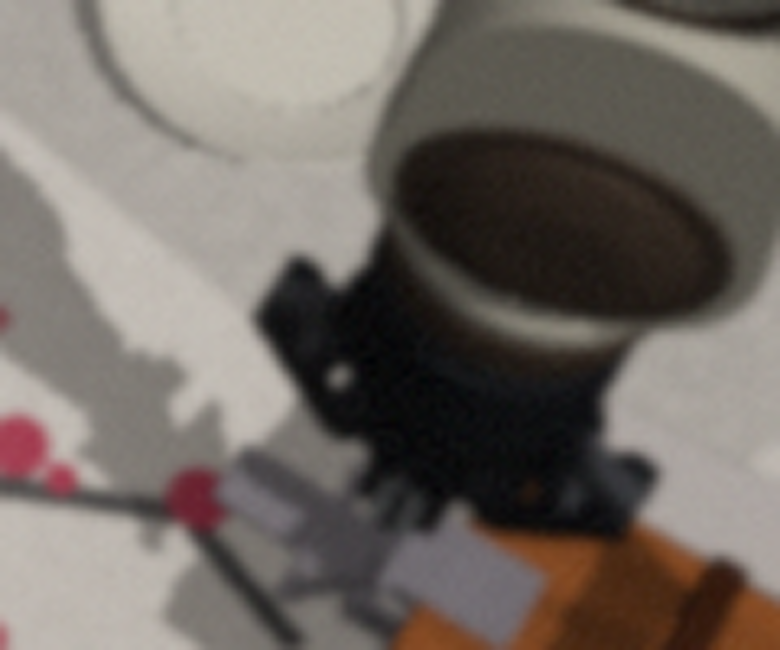

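```bash
cat >> fit.py <<'E'
cp=(.5490,.2757,np.radians(95.9));_c,_s=np.cos(cp[2]),np.sin(cp[2])
def W(x,y,z):return [cp[0]+(_c*x-_s*y)/1e3,cp[1]+(_s*x+_c*y)/1e3,z/1e3]
def L(th,d,y,n=0): return W(-75-16-d*np.sin(th)-n*np.cos(th),y,72-d*np.cos(th)+n*np.sin(th))
def claw(th,phi,y,R=53.5):
    px=-91-22*np.sin(th);pz=72-22*np.cos(th);p=np.radians(phi)
    return W(px+R*np.cos(p),y,pz+R*np.sin(p))
def drawclaw(img,out,box,sc,th,phi,n='scene'):
    i=np.load(f'pics/{img}.npz')['im'];u0,v0,u1,v1=box
    a=cv2.resize(i[v0:v1,u0:u1,::-1],None,fx=sc,fy=sc,interpolation=2)
    f=lambda w:((proj(n,w)-[u0,v0]+.5)*sc-.5).round().astype(int)
    cv2.polylines(a,[f([claw(th,phi,-24,0),claw(th,phi,-24),claw(th,phi,24),claw(th,phi,24,0)])],False,(0,255,0),1)
    cv2.polylines(a,[f([L(th,0,-12,3),L(th,60,-12,3),L(th,60,12,3),L(th,0,12,3)])],True,(255,255,0),1)
    cv2.imwrite(f'pics/{out}.png',a)
E
python3 - <<'E'
from fit import *
drawclaw('s15','o4',(360,250,480,350),6.5,1.8,60)
drawclaw('s14','o5',(360,250,480,350),6.5,1.8,80)
E
```

```text
(no output)
```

View pics/o4.png

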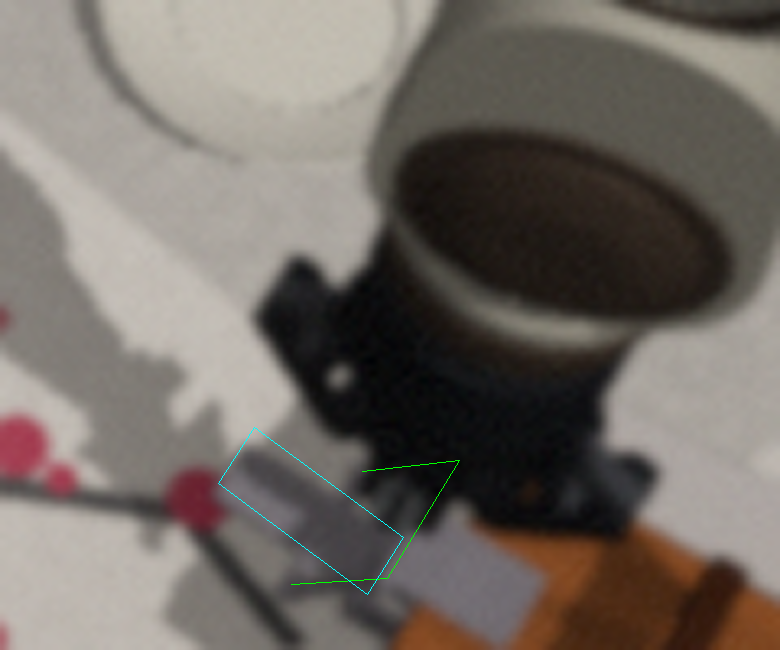

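Run:
```python
from h import *
i=np.load('pics/s15.npz')['im'];crop(i,'c28',390,312,450,352,13)
```

```text
(no output)
```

View pics/c28.png

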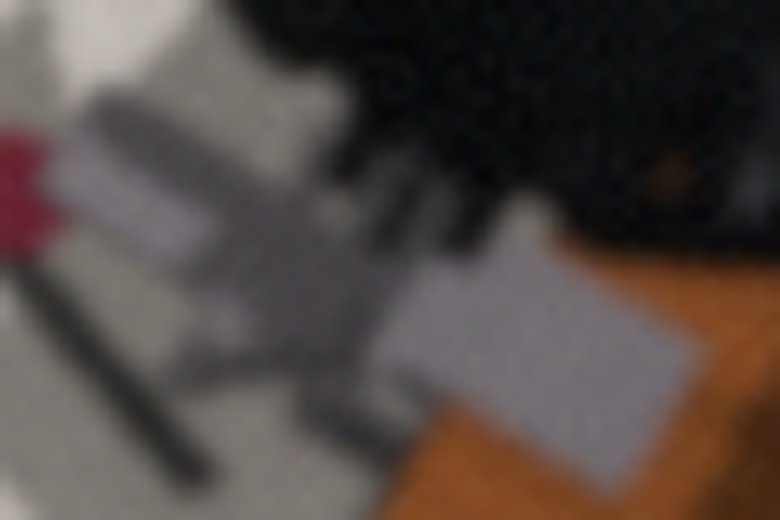

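{"op": "servo_tool", "data": {"steps": [{"x": 0, "y": 0, "z": 15, "yaw": 0}, {"x": 3, "y": -25, "z": 40, "yaw": 0}, {"x": 10, "y": -85, "z": 60, "yaw": 0}, {"x": 10, "y": -85, "z": 60, "yaw": 0}]}}

```text
time: 18.95
ee_pos: [0.5698, 0.0941, 0.209]
tcp_rot: [-179.4, 0.3, -174.1]
wrist_force: [0.2, 0.7, 0.1]
opening: 0.0002
```

Run:
```python
from fit import *
i,d=snap('scene','s16');crop(i,'c29',370,280,470,360,8)
drawclaw('s16','o6',(370,280,470,360),8,1.8,32)
```

```text
(no output)
```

View pics/c29.png

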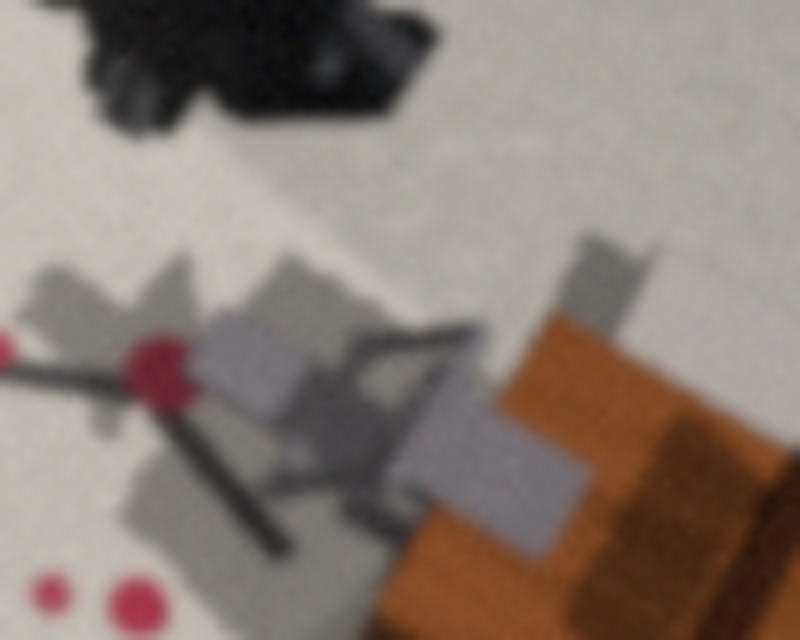

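View pics/o6.png

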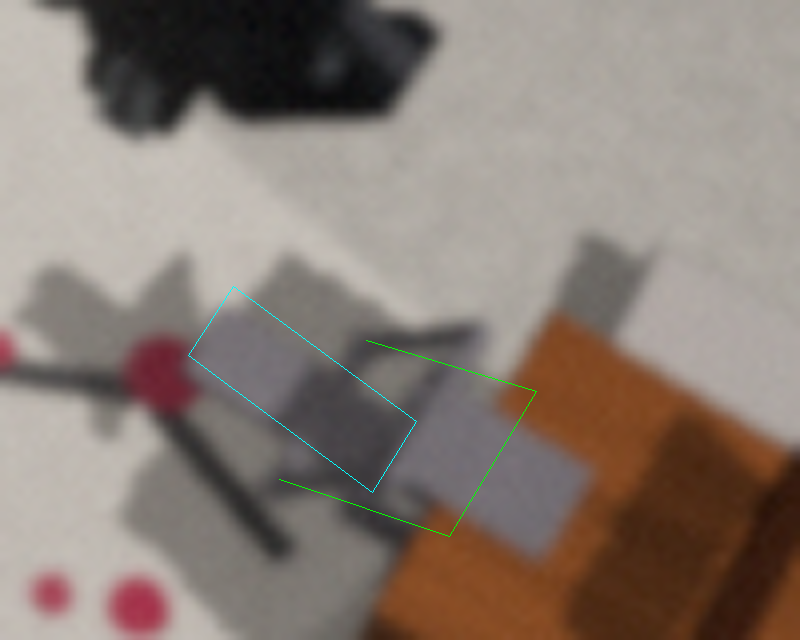

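Run:
```python
from fit import *
B=(370,280,470,360)
f=lambda w:((proj('scene',w)-[370,280]+.5)*8).round().tolist()
for th in(1.5,1.6,1.7,1.8):print(th,f([L(th,60,-12,3),L(th,60,12,3),L(th,60,-12,-3)]))
for th in(1.5,1.6,1.7,1.8):
  for phi in(70,65,60,55,50):print(th,phi,f([claw(th,phi,-24),claw(th,phi,24)]))
print('lip',f([W(-90,-15,117),W(-90,15,117)]))
drawclaw('s16','o7',B,8,1.65,58)
```

```text
1.5 [[173.0, 376.0], [218.0, 308.0], [172.0, 385.0]]
1.6 [[177.0, 368.0], [221.0, 299.0], [173.0, 376.0]]
1.7 [[182.0, 361.0], [226.0, 292.0], [177.0, 368.0]]
1.8 [[189.0, 355.0], [233.0, 286.0], [182.0, 361.0]]
1.5 70 [[364.0, 457.0], [453.0, 312.0]]
1.5 65 [[378.0, 468.0], [466.0, 324.0]]
1.5 60 [[390.0, 480.0], [479.0, 335.0]]
1.5 55 [[402.0, 492.0], [491.0, 347.0]]
1.5 50 [[413.0, 504.0], [501.0, 359.0]]
1.6 70 [[365.0, 454.0], [454.0, 309.0]]
1.6 65 [[379.0, 465.0], [468.0, 320.0]]
1.6 60 [[392.0, 477.0], [480.0, 332.0]]
1.6 55 [[404.0, 489.0], [492.0, 344.0]]
1.6 50 [[415.0, 501.0], [503.0, 356.0]]
1.7 70 [[367.0, 451.0], [456.0, 306.0]]
1.7 65 [[381.0, 463.0], [470.0, 317.0]]
1.7 60 [[394.0, 474.0], [483.0, 329.0]]
1.7 55 [[406.0, 486.0], [494.0, 341.0]]
1.7 50 [[417.0, 498.0], [505.0, 353.0]]
1.8 70 [[370.0, 449.0], [459.0, 303.0]]
1.8 65 [[383.0, 460.0], [473.0, 315.0]]
1.8 60 [[396.0, 472.0], [485.0, 327.0]]
1.8 55 [[409.0, 484.0], [497.0, 339.0]]
1.8 50 [[420.0, 496.0], [508.0, 350.0]]
lip [[394.0, 444.0], [450.0, 354.0]]
```

View pics/o7.png

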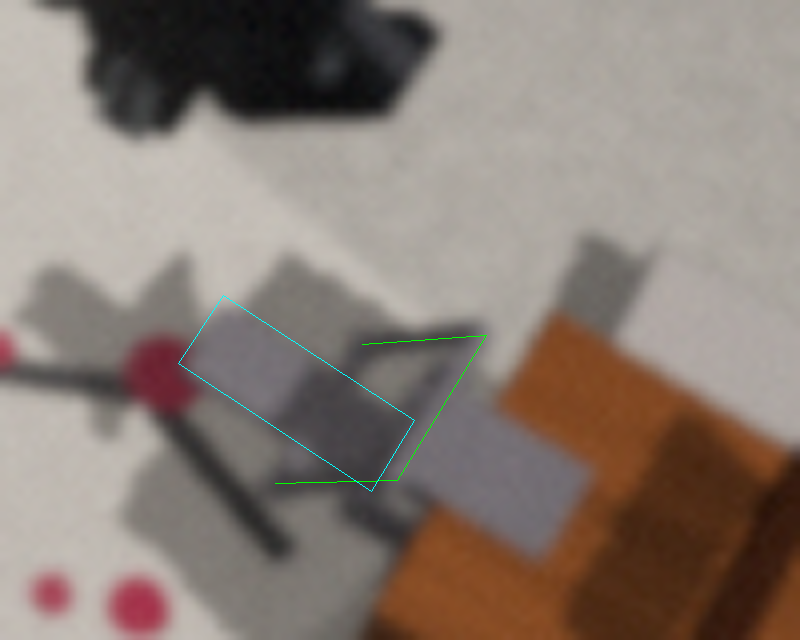

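{"op": "servo_tool", "data": {"steps": [{"x": 0, "y": 5, "z": 0, "yaw": -10}, {"x": -1, "y": 10, "z": 0, "yaw": -20}, {"x": -2, "y": 15, "z": 0, "yaw": -30}, {"x": -3, "y": 20, "z": 0, "yaw": -40}, {"x": -4, "y": 25, "z": 0, "yaw": -50}, {"x": -5, "y": 30, "z": -10, "yaw": -60}, {"x": -5.5, "y": 35, "z": -20, "yaw": -70}, {"x": -6, "y": 40, "z": -30, "yaw": -80}, {"x": -6.5, "y": 43.6, "z": -50, "yaw": -90}, {"x": -6.5, "y": 43.6, "z": -60, "yaw": -90}, {"x": -6.5, "y": 43.6, "z": -60, "yaw": -90}], "grip": 46}}

```text
time: 20.38
ee_pos: [0.5625, 0.1394, 0.1473]
tcp_rot: [-179.4, 0.2, 96.2]
wrist_force: [-0.8, -0.9, -0.3]
opening: 0.0458
```

Run:
```python
from fit import *
i,d=snap('scene','s17');crop(i,'c30',370,250,490,350,6.5)
```

```text
(no output)
```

View pics/c30.png

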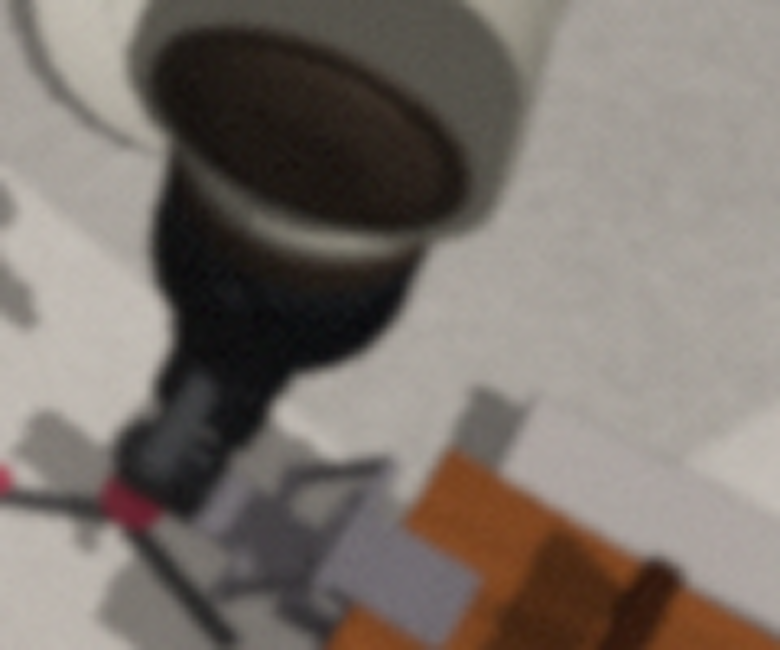

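{"op": "servo_tool", "data": {"steps": [{"x": 0.8, "y": -1.5, "z": -25, "yaw": -0.2}, {"x": 0.8, "y": -1.5, "z": -50, "yaw": -0.2}, {"x": 0.8, "y": -1.5, "z": -59, "yaw": -0.2}, {"x": 0.8, "y": -1.5, "z": -59, "yaw": -0.2}]}}

```text
time: 20.92
ee_pos: [0.5637, 0.1378, 0.0894]
tcp_rot: [-179.4, 0.2, 96.0]
wrist_force: [0.7, -0.1, 0.6]
opening: 0.0463
```

{"op": "servo_tool", "data": {"steps": [{"x": 0, "y": 0, "z": 0, "yaw": 0}, {"x": 0, "y": 0, "z": 0, "yaw": 0}, {"x": 0, "y": 0, "z": 0, "yaw": 0}], "grip": 0, "grip_force": 40}}

```text
time: 21.3
ee_pos: [0.5629, 0.1376, 0.0904]
tcp_rot: [-179.3, 0.2, 96.0]
wrist_force: [-6.4, -1.6, 3.1]
opening: 0.0224
```

{"op": "servo_tool", "data": {"steps": [{"x": 0, "y": 0.5, "z": 4, "yaw": 0}, {"x": -0.1, "y": 1.3, "z": 8, "yaw": 0}, {"x": -0.2, "y": 2.6, "z": 12, "yaw": 0}, {"x": -0.4, "y": 4.2, "z": 15.5, "yaw": 0}, {"x": -0.4, "y": 4.6, "z": 16.5, "yaw": 0}, {"x": -0.4, "y": 4.6, "z": 16.5, "yaw": 0}]}}

```text
time: 22.05
ee_pos: [0.5622, 0.1426, 0.1068]
tcp_rot: [-179.3, 0.1, 96.1]
wrist_force: [-3.5, 5.1, -9.8]
opening: 0.0225
```

Run:
```python
from fit import *
i,d=snap('scene','s18');crop(i,'c31',370,250,490,350,6.5)
```

```text
(no output)
```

View pics/c31.png

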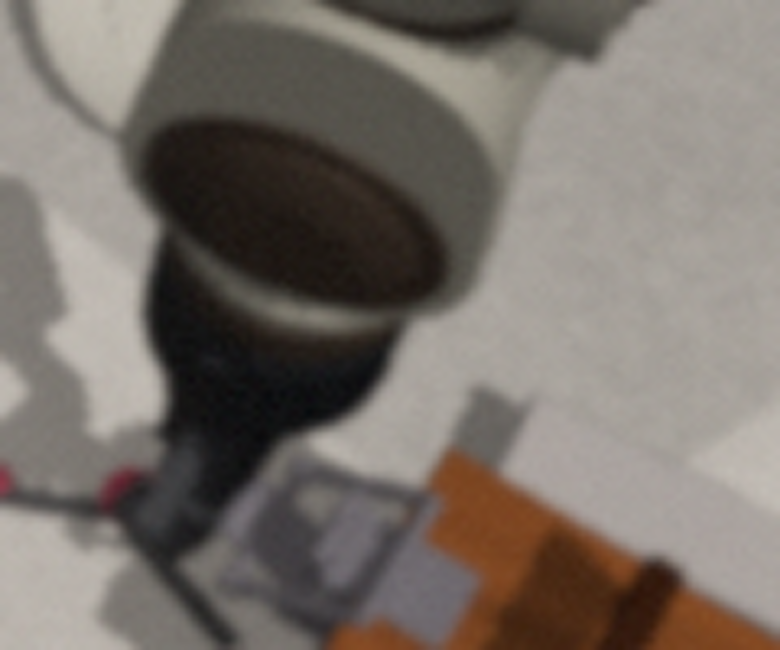

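Run:
```python
from fit import *
th=2.0;pz=72-22*np.cos(th);phi=np.degrees(np.arcsin((108-pz)/53.5));print(phi,-91-22*np.sin(th)+53.5*np.cos(np.radians(phi)))
drawclaw('s18','o8',(390,290,460,350),11,th,phi)
```

```text
30.117263867665915 -64.72702892212482
```

View pics/o8.png

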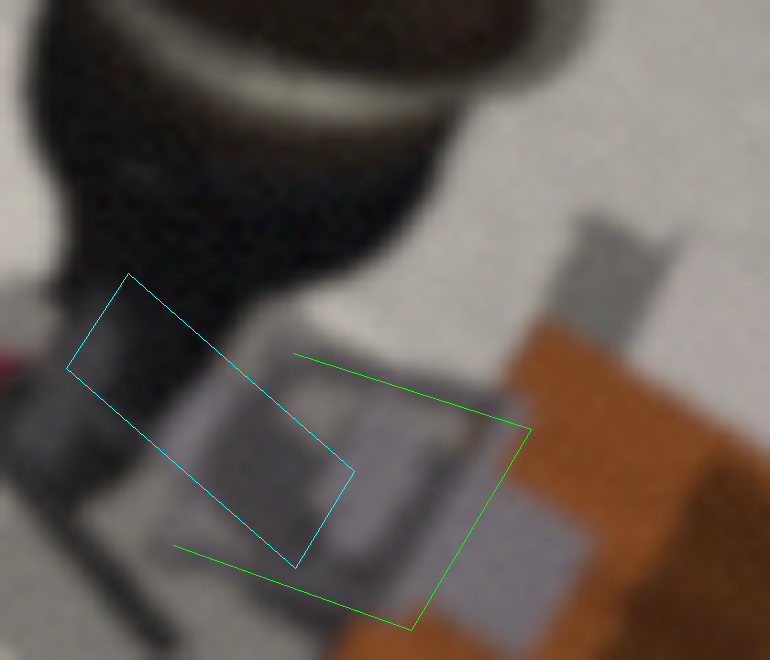

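{"op": "servo_tool", "data": {"steps": [{"x": 0, "y": 0, "z": 0, "yaw": 0}, {"x": 0, "y": 0, "z": 0, "yaw": 0}, {"x": 0, "y": 0, "z": 0, "yaw": 0}, {"x": 0, "y": -1, "z": 15, "yaw": 0}, {"x": 0, "y": -2, "z": 50, "yaw": 0}, {"x": 1, "y": -10, "z": 90, "yaw": 5}, {"x": 2, "y": -20, "z": 110, "yaw": 15}, {"x": 3, "y": -30, "z": 110, "yaw": 25}, {"x": 4, "y": -40, "z": 110, "yaw": 35}, {"x": 5, "y": -45, "z": 110, "yaw": 45}, {"x": 5, "y": -50, "z": 110, "yaw": 55}, {"x": 6, "y": -55, "z": 110, "yaw": 65}], "grip": 46}}

```text
time: 23.6
ee_pos: [0.5683, 0.0873, 0.2182]
tcp_rot: [-179.3, 0.2, 161.4]
wrist_force: [0.7, -0.5, -0.3]
opening: 0.0458
```

{"op": "servo_tool", "data": {"steps": [{"x": 0, "y": -1, "z": 0, "yaw": 10}, {"x": 0, "y": -2, "z": 0, "yaw": 20}, {"x": 0, "y": -3, "z": 0, "yaw": 25}, {"x": 0, "y": -3, "z": 0, "yaw": 25}], "grip": 85}}

```text
time: 24.1
ee_pos: [0.5684, 0.0842, 0.2194]
tcp_rot: [-179.3, 0.3, -173.7]
wrist_force: [0.4, -0.2, 0.3]
opening: 0.085
```

Run:
```python
from fit import *
i,d=snap('scene','s19');crop(i,'c32',330,190,490,350,4.5)
crop(i,'c33',370,280,470,360,8)
print(get_obs()['ee_pos'],get_obs()['tcp_rot'],get_obs()['opening'])
```

```text
[0.56840146 0.08423657 0.21917164] [-179.33222366    0.264883   -173.74625821] 0.08520274838734844
```

View pics/c32.png

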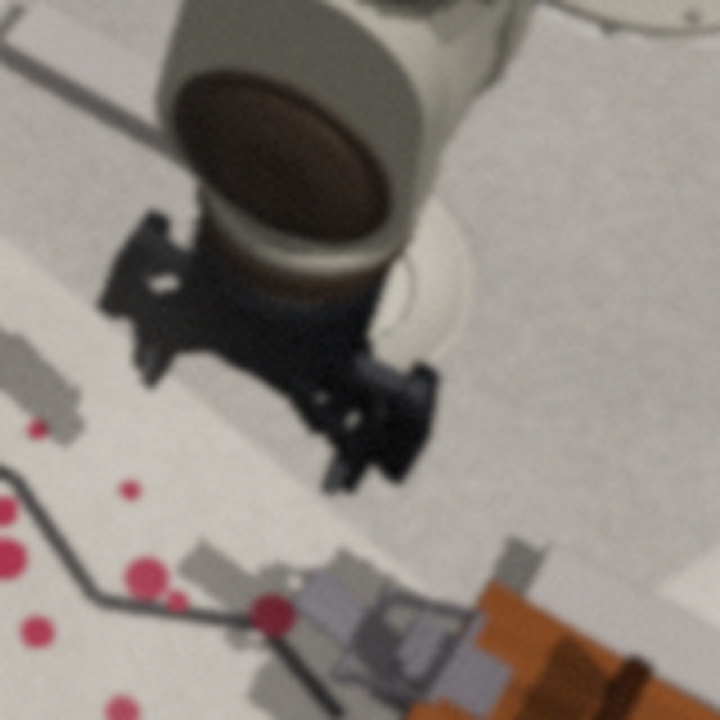

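View pics/c33.png

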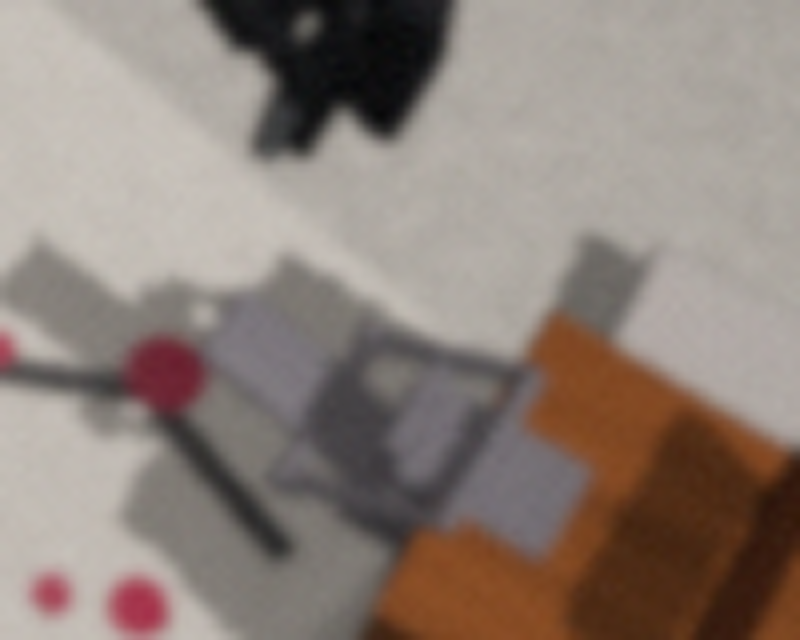

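Run:
```python
from h import *
i=np.load('pics/s19.npz')['im'];u0,v0,u1,v1,sc=340,220,440,310,8
a=cv2.resize(i[v0:v1,u0:u1,::-1],None,fx=sc,fy=sc,interpolation=2)
a=np.clip(a.astype(float)*1.8,0,255).astype(np.uint8)
T=np.array([.5684,.08424,.2192]);yaw=np.radians(96.2)
ex=np.array([np.cos(yaw),np.sin(yaw),0]);ey=np.array([-np.sin(yaw),np.cos(yaw),0])
f=lambda X,Y,h:tuple(int(k) for k in ((proj('scene',T+(ex*X+ey*Y)/1e3+np.array([0,0,h/1e3]))[0]-[u0,v0]+.5)*sc).round())
Y=-11
for h in range(-20,81,10):
    cv2.line(a,f(20,Y,h),f(80,Y,h),(0,255,0) if h else (0,0,255),1);cv2.putText(a,str(h),f(82,Y,h),0,.4,(0,0,255),1)
for X in range(20,81,10):
    cv2.line(a,f(X,Y,-20),f(X,Y,80),(255,255,0),1);cv2.putText(a,str(X),f(X,Y,-26),0,.4,(255,0,0),1)
cv2.imwrite('pics/o9.png',a)
```

```text
(no output)
```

View pics/o9.png

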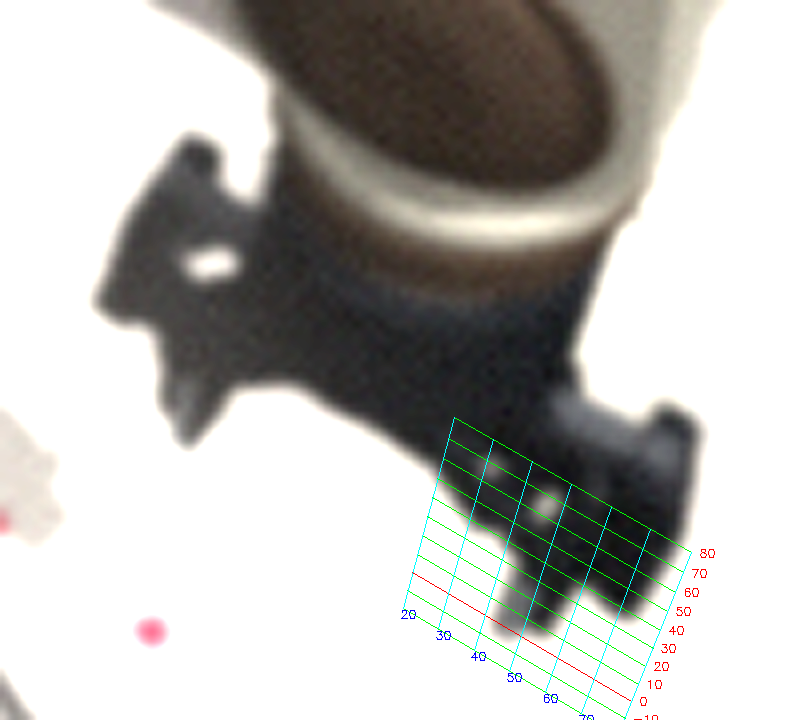

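Run:
```python
from fit import *
B=(395,300,455,360);sc=12
i=np.load('pics/s0.npz')['im'];j=np.load('pics/t0.npz')['im']
def ov(im,n,B,sc,out):
    a=cv2.resize(im[B[1]:B[3],B[0]:B[2],::-1],None,fx=sc,fy=sc,interpolation=2)
    a=np.clip(a.astype(float)*1.7,0,255).astype(np.uint8)
    f=lambda w:((proj(n,w)-[B[0],B[1]]+.5)*sc-.5).round().astype(int)
    for y in(-20,-16,-12,12,16,20):
        cv2.polylines(a,[f([W(-75,y,72),W(-95,y,72)])],False,(0,255,0) if abs(y)!=16 else (0,0,255),1)
    cv2.polylines(a,[f([W(-91,-24,72),W(-91,24,72)])],False,(255,255,0),1)
    cv2.imwrite(f'pics/{out}.png',a)
ov(i,'scene',(385,295,445,355),13,'o10')
ov(j,'top',(190,195,235,240),16,'o11')
```

View pics/o10.png

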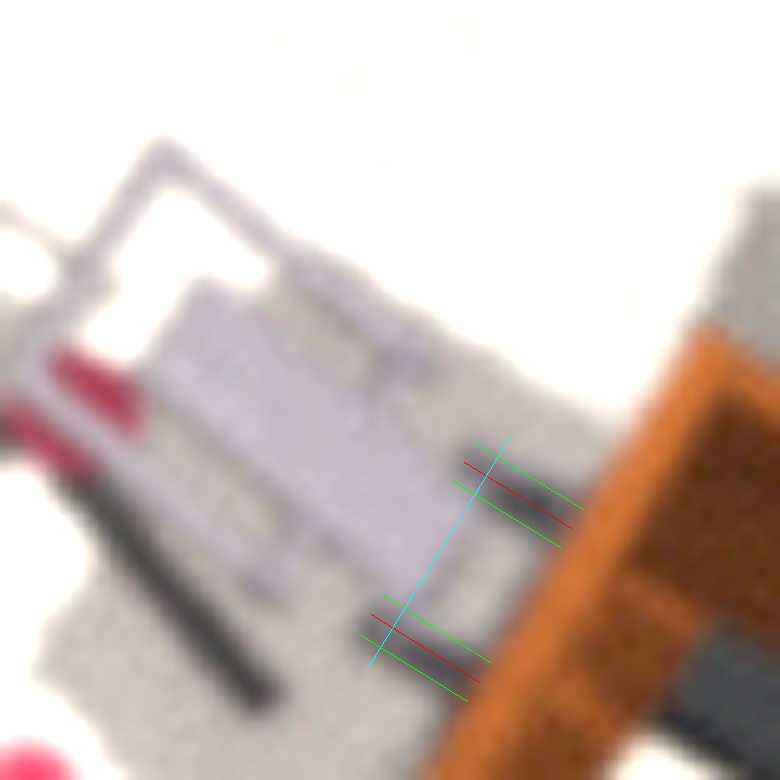

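View pics/o11.png

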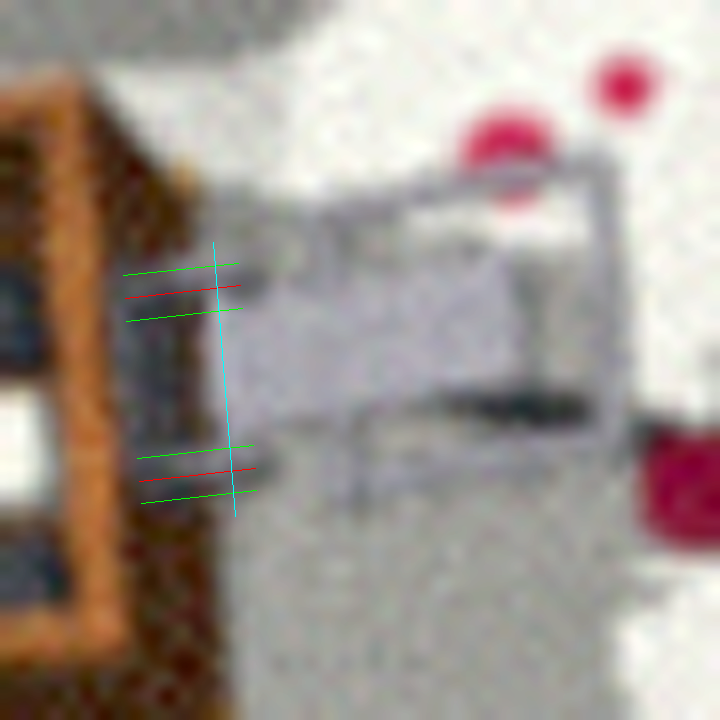

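{"op": "servo_tool", "data": {"steps": [{"x": 0, "y": 0, "z": 0, "yaw": -10}, {"x": 0, "y": 5, "z": 0, "yaw": -20}, {"x": -1, "y": 10, "z": 0, "yaw": -30}, {"x": -2, "y": 20, "z": 0, "yaw": -40}, {"x": -3, "y": 30, "z": 0, "yaw": -50}, {"x": -4, "y": 40, "z": 0, "yaw": -60}, {"x": -5, "y": 50, "z": 0, "yaw": -70}, {"x": -5.7, "y": 59, "z": -20, "yaw": -80}, {"x": -5.7, "y": 59, "z": -50, "yaw": -90}, {"x": -5.7, "y": 59, "z": -80, "yaw": -90}, {"x": -5.7, "y": 59, "z": -92, "yaw": -90}, {"x": -5.7, "y": 59, "z": -92, "yaw": -90}], "grip": 0}}

```text
time: 25.65
ee_pos: [0.5625, 0.1431, 0.1271]
tcp_rot: [-179.3, 0.3, 96.2]
wrist_force: [-0.5, 0.2, 0.8]
opening: -0.0002
```

Run:
```python
from h import *
i,d=snap('scene','s20');crop(i,'c34',370,250,490,350,6.5)
```

```text
(no output)
```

View pics/c34.png

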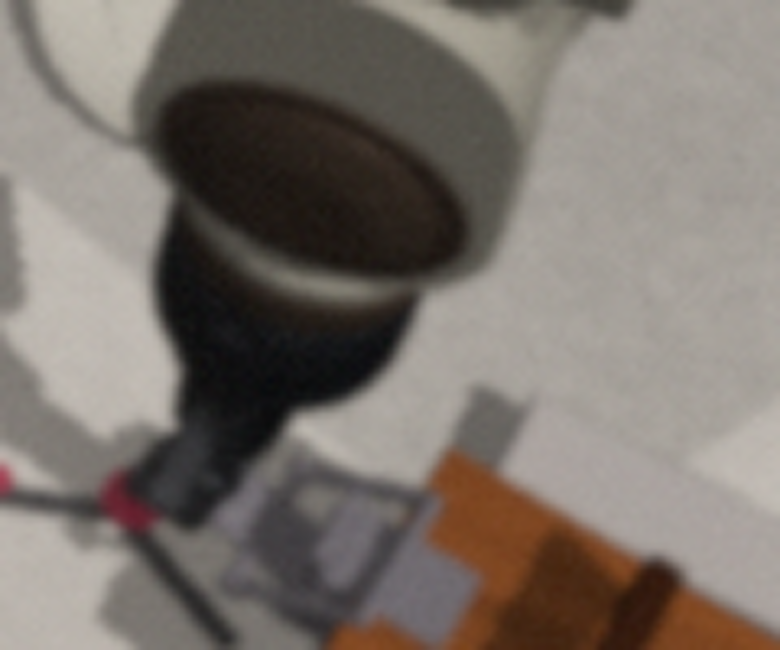

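{"op": "servo_tool", "data": {"steps": [{"x": 0.2, "y": -2, "z": -8, "yaw": -0.2}, {"x": 0.3, "y": -3, "z": -16, "yaw": -0.2}, {"x": 0.4, "y": -4, "z": -24, "yaw": -0.2}, {"x": 0.5, "y": -5, "z": -31, "yaw": -0.2}, {"x": 0.5, "y": -5.2, "z": -38, "yaw": -0.2}, {"x": 0.5, "y": -5.2, "z": -44, "yaw": -0.2}, {"x": 0.5, "y": -5.2, "z": -44, "yaw": -0.2}]}}

```text
time: 26.58
ee_pos: [0.5631, 0.138, 0.0834]
tcp_rot: [-179.3, 0.3, 96.0]
wrist_force: [0.7, -0.0, 0.2]
opening: 0.0001
```

Run:
```python
from h import *
i,d=snap('scene','s21');crop(i,'c35',370,250,490,350,6.5)
```

```text
(no output)
```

View pics/c35.png

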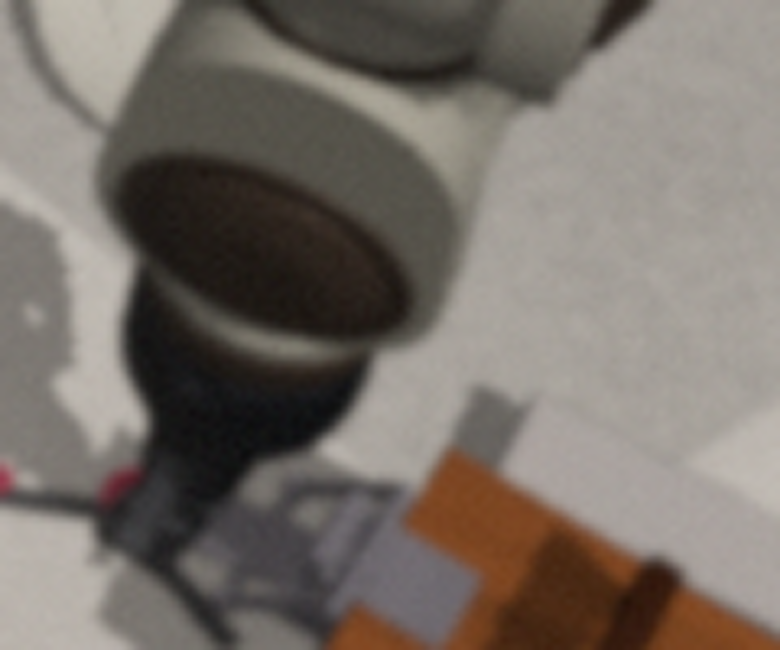

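Run:
```python
from fit import *
th=1.2;pz=72-22*np.cos(th);phi=np.degrees(np.arcsin((108-pz)/53.5))
drawclaw('s21','o12',(390,300,450,350),13,th,phi)
i=np.load('pics/s21.npz')['im'];crop(i,'c36',390,300,450,350,13)
```

```text
(no output)
```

View pics/o12.png

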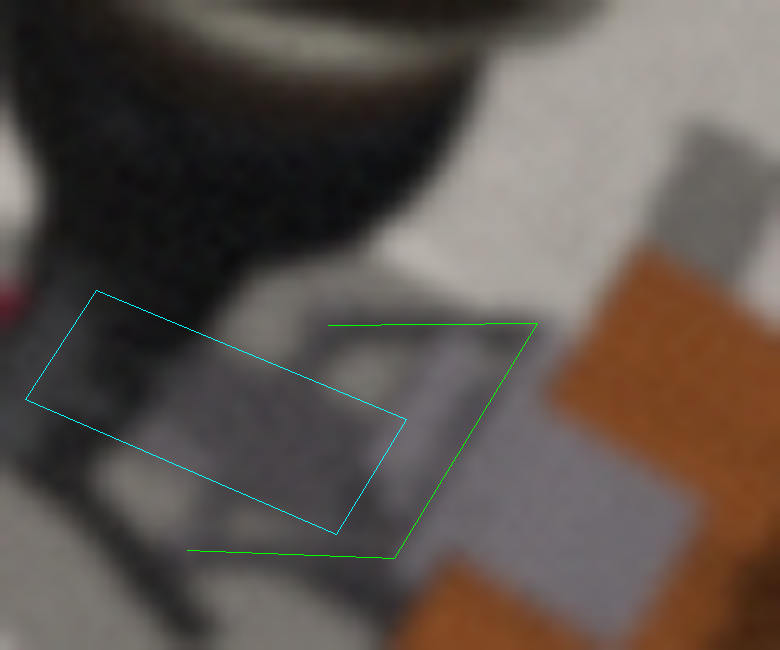

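View pics/c36.png

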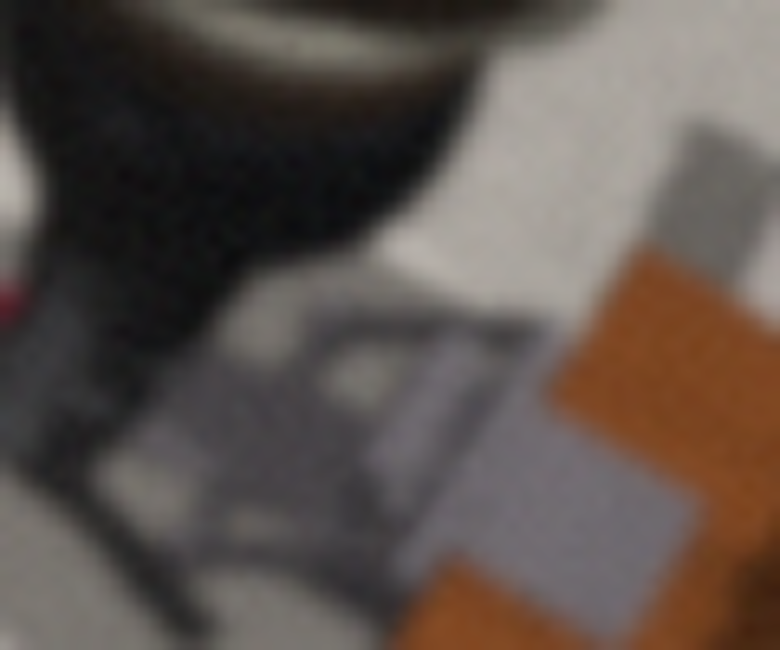

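{"op": "servo_tool", "data": {"steps": [{"x": 0, "y": 0, "z": -3, "yaw": 0}, {"x": -0.3, "y": 2.5, "z": -6, "yaw": 0}, {"x": -0.6, "y": 6, "z": -8, "yaw": 0}, {"x": -1, "y": 10, "z": -10, "yaw": 0}, {"x": -1.4, "y": 14, "z": -11, "yaw": 0}, {"x": -1.8, "y": 18, "z": -11.5, "yaw": 0}, {"x": -2.2, "y": 22, "z": -12, "yaw": 0}, {"x": -2.5, "y": 25, "z": -12, "yaw": 0}, {"x": -2.5, "y": 25, "z": -12, "yaw": 0}]}}

```text
time: 27.75
ee_pos: [0.5602, 0.1626, 0.0709]
tcp_rot: [-179.2, 0.4, 96.0]
wrist_force: [0.2, -4.8, -1.2]
opening: 0.0001
```

Run:
```python
from h import *
i,d=snap('scene','s22');crop(i,'c37',370,250,490,350,6.5)
```

```text
(no output)
```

View pics/c37.png

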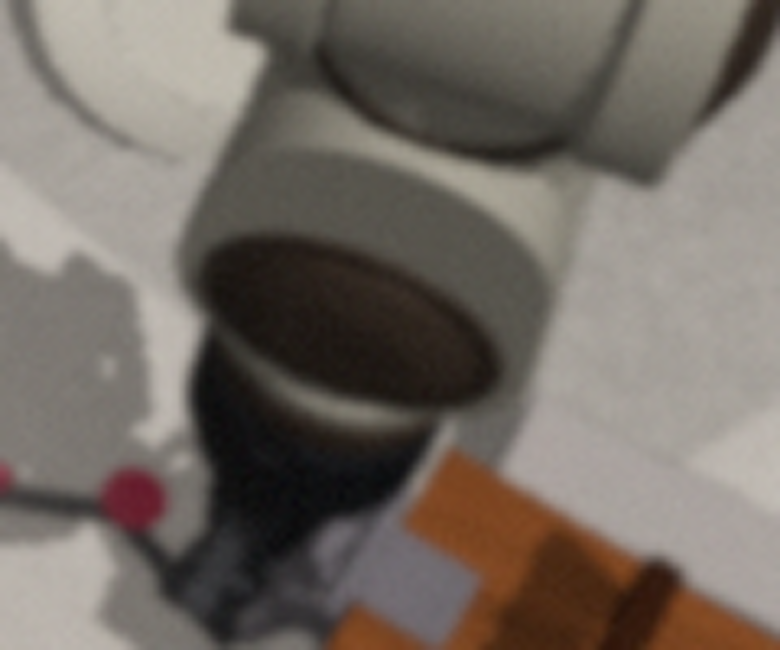

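{"op": "servo_tool", "data": {"steps": [{"x": -0.2, "y": 2, "z": 0.5, "yaw": 0}, {"x": -0.4, "y": 4, "z": 0.5, "yaw": 0}, {"x": -0.5, "y": 5.5, "z": 0.5, "yaw": 0}, {"x": -0.5, "y": 5.5, "z": 0.5, "yaw": 0}]}}

```text
time: 28.3
ee_pos: [0.5595, 0.1662, 0.0709]
tcp_rot: [-179.2, 0.6, 95.9]
wrist_force: [1.8, -16.1, -0.1]
opening: -0.0003
```

{"op": "servo_tool", "data": {"steps": [{"x": 1, "y": -10, "z": 0, "yaw": 0}, {"x": 3, "y": -30, "z": 5, "yaw": 0}, {"x": 6, "y": -60, "z": 40, "yaw": 0}, {"x": 10, "y": -100, "z": 60, "yaw": 0}, {"x": 10, "y": -100, "z": 60, "yaw": 0}], "grip": 43}}

```text
time: 28.92
ee_pos: [0.5707, 0.0636, 0.1334]
tcp_rot: [-179.4, 0.6, 95.8]
wrist_force: [0.2, 0.2, 0.2]
opening: 0.043
```

Run:
```python
from fit import *
i,d=snap('scene','s23');crop(i,'c38',380,285,450,345,11)
th=.3;px=-91-22*np.sin(th);pz=72-22*np.cos(th);phi=np.degrees(np.arctan2(108-pz,-84-px))
drawclaw('s23','o13',(380,285,450,345),11,th,phi)
```

```text
(no output)
```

View pics/c38.png

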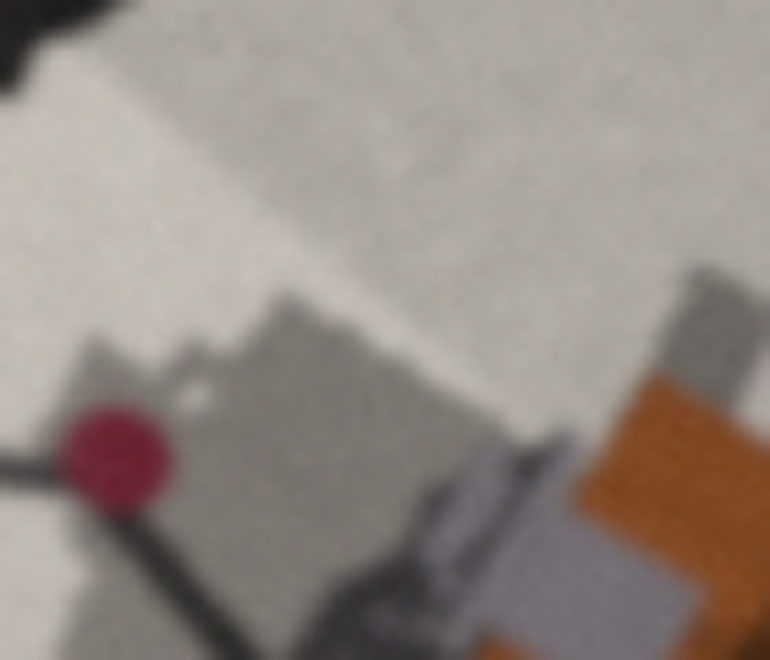

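View pics/o13.png

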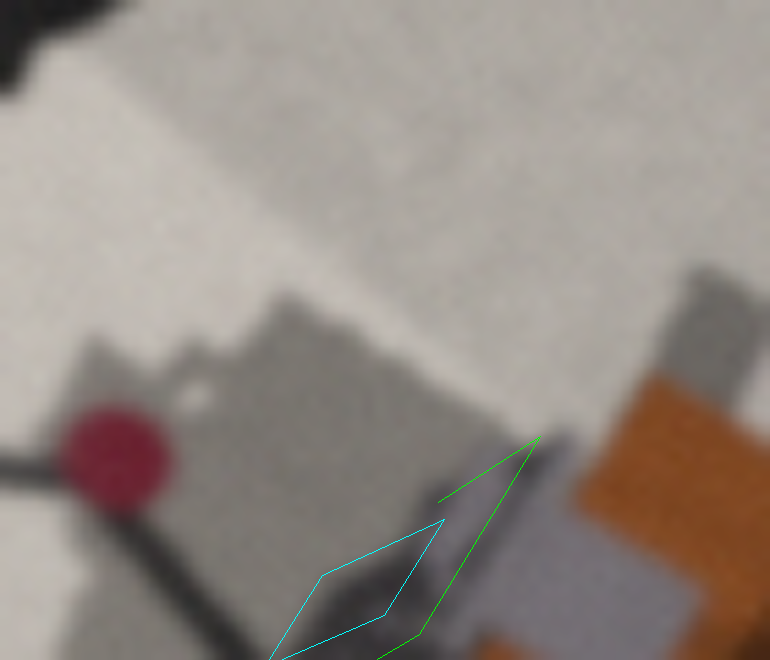

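Run:
```python
from fit import *
i=np.load('pics/s23.npz')['im']
a=[]
B=(390,310,440,360);sc=8
for th in(.3,.1,-.1):
    px=-91-22*np.sin(th);pz=72-22*np.cos(th);phi=np.degrees(np.arctan2(108-pz,-84-px))
    drawclaw('s23','tmp',B,sc,th,phi);a.append(cv2.imread('pics/tmp.png'))
crop(i,'tmp',*B,sc);a.append(cv2.imread('pics/tmp.png'))
o=np.vstack([np.hstack(a[:2]),np.hstack(a[2:])]);o=np.clip(o*1.6,0,255);cv2.imwrite('pics/o14.png',cv2.resize(o,(600,600)))
j,d=snap('top','t23');crop(j,'c39',190,195,240,240,14)
```

```text
[ WARN:0@0.652] global loadsave.cpp:1063 imwrite_ Unsupported depth image for selected encoder is fallbacked to CV_8U.
```

View pics/o14.png

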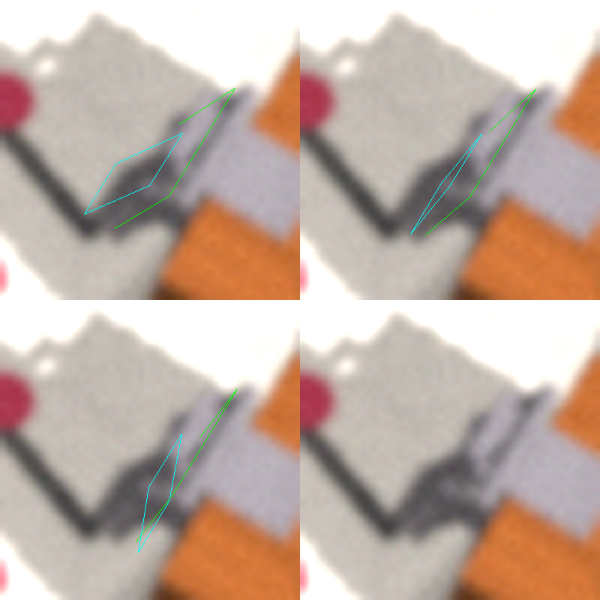

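View pics/c39.png

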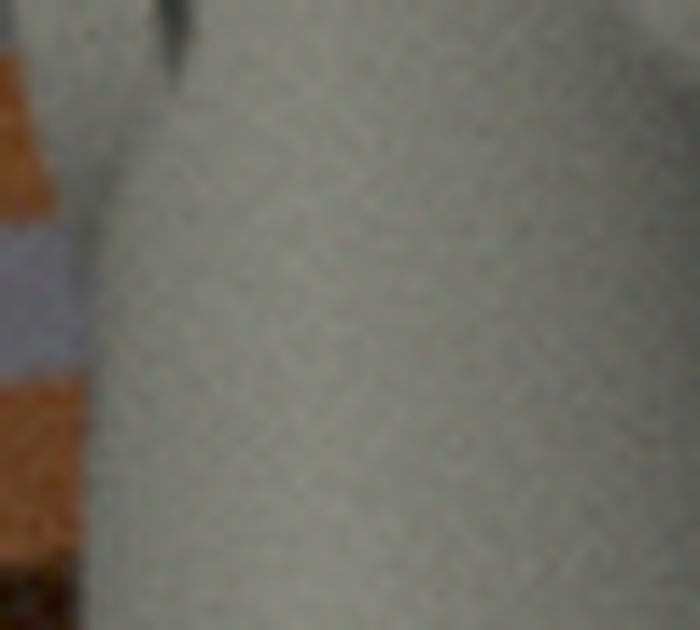

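{"op": "servo_tool", "data": {"steps": [{"x": -3, "y": 30, "z": -20, "yaw": 0.1}, {"x": -6, "y": 60, "z": -45, "yaw": 0.1}, {"x": -8.5, "y": 82, "z": -62, "yaw": 0.1}, {"x": -8.5, "y": 82, "z": -62.5, "yaw": 0.1}, {"x": -9.5, "y": 92, "z": -62.5, "yaw": 0.1}, {"x": -10, "y": 98, "z": -62.5, "yaw": 0.1}, {"x": -10, "y": 98, "z": -62.5, "yaw": 0.1}]}}

```text
time: 29.9
ee_pos: [0.5599, 0.1638, 0.0692]
tcp_rot: [-179.3, 0.5, 96.0]
wrist_force: [-0.7, 1.2, -1.1]
opening: 0.0432
```

Run:
```python
from h import *
i,d=snap('scene','s24');crop(i,'c40',370,250,490,370,5)
```

```text
(no output)
```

View pics/c40.png

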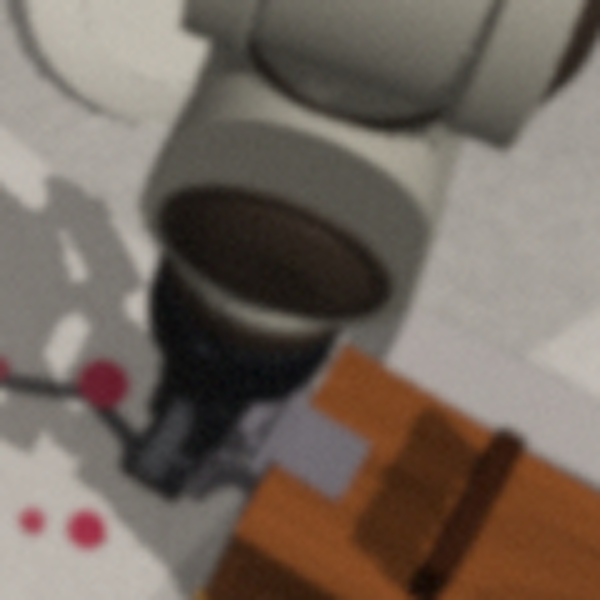

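{"op": "servo_tool", "data": {"steps": [{"x": -0.2, "y": 2, "z": 1, "yaw": 0}, {"x": -0.4, "y": 4, "z": 1, "yaw": 0}, {"x": -0.6, "y": 6, "z": 1, "yaw": 0}, {"x": -0.6, "y": 6, "z": 1, "yaw": 0}]}}

```text
time: 30.45
ee_pos: [0.5592, 0.1696, 0.07]
tcp_rot: [-179.2, 0.5, 96.0]
wrist_force: [-0.1, -0.1, -1.1]
opening: 0.0428
```

{"op": "servo_tool", "data": {"steps": [{"x": -0.2, "y": 2, "z": 0, "yaw": 0}, {"x": -0.4, "y": 4, "z": 0, "yaw": 0}, {"x": -0.4, "y": 4, "z": 0, "yaw": 0}]}}

```text
time: 30.82
ee_pos: [0.5588, 0.174, 0.0701]
tcp_rot: [-179.2, 0.5, 96.0]
wrist_force: [-0.2, -1.0, 0.6]
opening: 0.0428
```

Run:
```python
from h import *
i,d=snap('scene','s25');crop(i,'c41',390,300,450,360,12)
cv2.imwrite('pics/c41.png',np.clip(cv2.imread('pics/c41.png')*1.7,0,255))
```

```text
[ WARN:0@1.884] global loadsave.cpp:1063 imwrite_ Unsupported depth image for selected encoder is fallbacked to CV_8U.
```

View pics/c41.png

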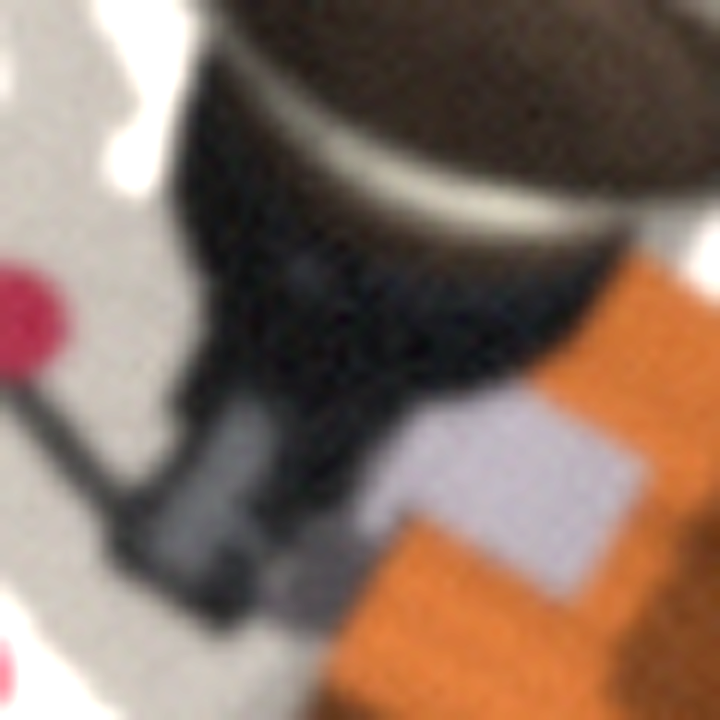

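{"op": "servo_tool", "data": {"steps": [{"x": -0.2, "y": 2, "z": 0, "yaw": 0}, {"x": -0.3, "y": 3.5, "z": 0, "yaw": 0}, {"x": -0.3, "y": 3.5, "z": 0, "yaw": 0}]}}

```text
time: 31.25
ee_pos: [0.5587, 0.1758, 0.07]
tcp_rot: [-179.2, 0.7, 95.9]
wrist_force: [0.6, -10.8, 0.6]
opening: 0.0429
```

{"op": "servo_tool", "data": {"steps": [{"x": -0.1, "y": 1.5, "z": 0, "yaw": 0}, {"x": -0.1, "y": 1.5, "z": 0, "yaw": 0}, {"x": 1, "y": -10, "z": 0, "yaw": 0}, {"x": 3, "y": -30, "z": 5, "yaw": 0}, {"x": 6, "y": -60, "z": 50, "yaw": 0}, {"x": 5, "y": -100, "z": 100, "yaw": 0}, {"x": -20, "y": -150, "z": 120, "yaw": 0}, {"x": -40, "y": -200, "z": 120, "yaw": 0}, {"x": -60, "y": -250, "z": 120, "yaw": 0}, {"x": -60, "y": -250, "z": 120, "yaw": 0}]}}

```text
time: 32.5
ee_pos: [0.4974, -0.0776, 0.1909]
tcp_rot: [-179.3, 0.7, 95.6]
wrist_force: [0.2, 0.1, 0.2]
opening: 0.0428
```

Run:
```python
from fit import *
i,d=snap('scene','s26');j,d=snap('top','t26')
crop(j,'c42',125,170,235,250,7)
a=[];B=(390,310,440,360);sc=8
for th in(.2,0,-.175):
    px=-91-22*np.sin(th);pz=72-22*np.cos(th);phi=np.degrees(np.arctan2(108-pz,-84-px))
    drawclaw('s26','tmp',B,sc,th,phi);a.append(cv2.imread('pics/tmp.png'))
crop(i,'tmp',*B,sc);a.append(cv2.imread('pics/tmp.png'))
o=np.vstack([np.hstack(a[:2]),np.hstack(a[2:])]);o=np.clip(o*1.6,0,255).astype(np.uint8);cv2.imwrite('pics/o15.png',cv2.resize(o,(600,600)))
```

```text
(no output)
```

View pics/o15.png

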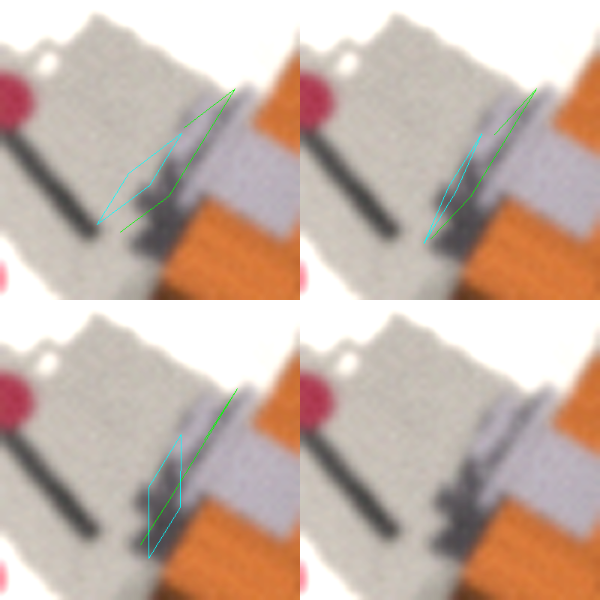

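View pics/c42.png

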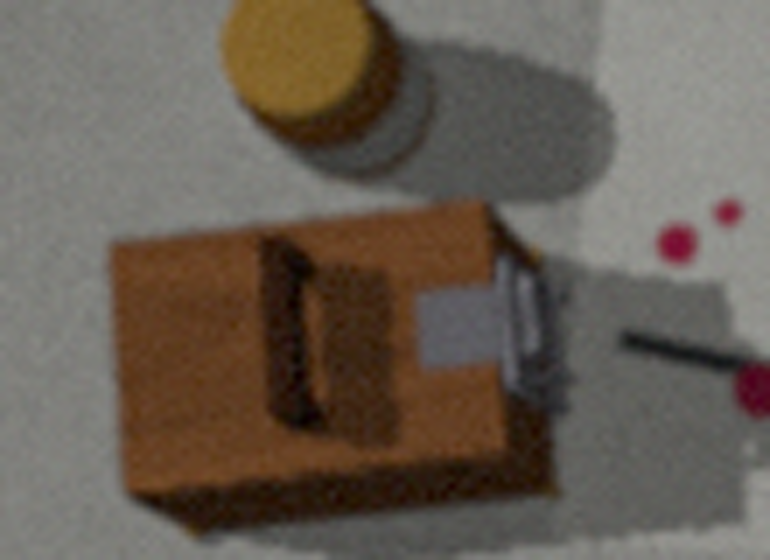

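Run:
```python
from fit import *
out=[]
for n,B,sc in(('top',(190,200,215,235),16),('scene',(395,320,430,355),16)):
    im=np.load('pics/%s26.npz'%n[0])['im']
    for th in(None,0,-.1,-.175):
        a=cv2.resize(im[B[1]:B[3],B[0]:B[2],::-1],None,fx=sc,fy=sc,interpolation=2)
        a=np.clip(a.astype(float)*2,0,255).astype(np.uint8)
        f=lambda w:((proj(n,w)-[B[0],B[1]]+.5)*sc-.5).round().astype(int)
        if th is not None:
            cv2.polylines(a,[f([L(th,0,-12,3),L(th,60,-12,3),L(th,60,12,3),L(th,0,12,3)])],True,(255,0,0),1)
            cv2.polylines(a,[f([L(th,60,-12,3),L(th,60,12,3),L(th,60,12,-3),L(th,60,-12,-3)])],True,(0,0,255),1)
            cv2.polylines(a,[f([L(th,22,-27),L(th,22,27)])],True,(0,255,0),1)
        out.append(cv2.resize(a,(400,int(400*a.shape[0]/a.shape[1]))))
cv2.imwrite('pics/o16.png',cv2.resize(np.hstack(out[:4]),(800,280)));cv2.imwrite('pics/o17.png',cv2.resize(np.vstack([np.hstack(out[4:6]),np.hstack(out[6:])]),(600,600)))
```

```text
(no output)
```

View pics/o16.png

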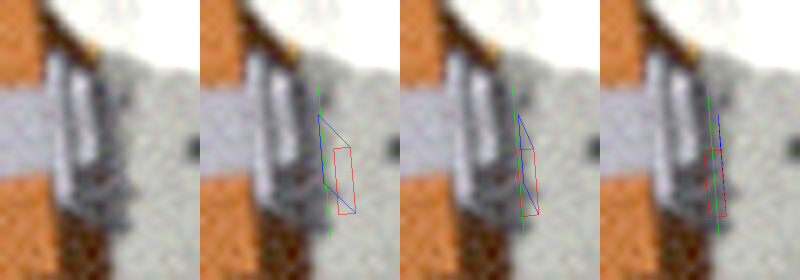

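View pics/o17.png

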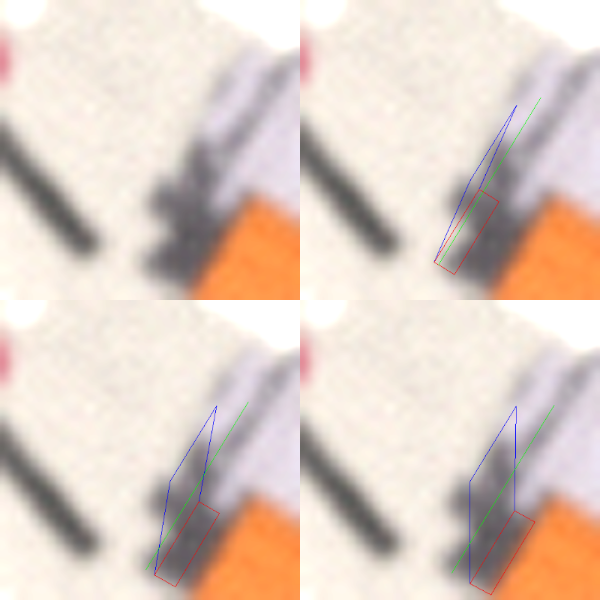

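View pics/t26.png

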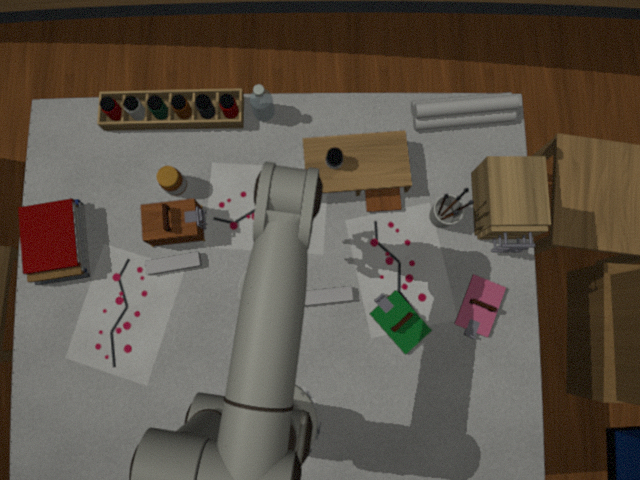

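View pics/s26.png

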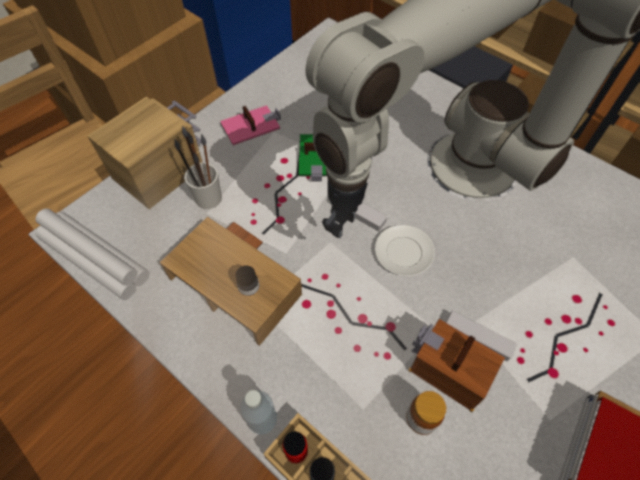

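Run:
```python
from h import *
print(job_done())
```

```text
the job is handed in; nothing more can be done
None
```

The case is shut and handed in at about 33 s, well under the 67 s limit. I can't confirm by eye that the lever is fully home.

**What I did**
- **Lid:** I pinched the keeper and drew the lid out about 109 mm. I let go, lifted it by its handle and seated it squarely on the case with the keeper at the latch end and the lever up.
- **Claw:** My first pinch on the wire slipped, and the claw fell back along the lever. I then pushed it over with a fingertip, but the lever had sagged and the bar caught on top of the lip. Raising the lever to about 2.0 rad let the bar drop behind the lip. I left it hooked for over 2 s with the lever up before pressing.
- **Lever:** I pushed it down with closed fingers to about 0.2–0.3 rad. I then pressed it past centre by pushing on the claw's arms beside the pin, and backed away.

**Last checks**
- **Lid and claw:** The lid sits flush. The claw bar was clearly behind the lip at my last close look, with the lever part-way down. In the final pictures the latch looks the same, with the lever folded against the case.
- **Lever home:** On the last push the force rose from about 1 N to 11 N within 2 mm, at the position expected for home, so I take that as the stop. The final pictures fit -0.175 rad best, but they are too blurred to rule out a slightly less complete closure such as -0.1. I did not press a second time to confirm.
- **Forces:** The highest contact force I read was about 16 N, when the closed fingers met something rigid, probably the pivot bracket.
- **Other objects:** Nothing else looks moved in the final pictures, except that the arm hides most of the palette and part of one stone in the top view. The gripper was clear of everything at hand-in.

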